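# Switch off and scrape down the griddle, then set garlic to roast

## Task

Switch the griddle off at its selector knob before you clean it. Then push every bread crust off the plate into the crumb trough at its front with the griddle block, not with the fingers, and put the block back upright in its steel tray. Last, set all the garlic bulbs from the round board on the cleaned plate and, only once they are there, turn the knob so that it clicks in at the one-dot mark for slow roasting; leave the other things on the table where they are.

Things in the scene. Friction and masses are not known exactly. Their poses are not given: they have to be found in the camera images.
- griddle: fixed counter-top griddle, 330 mm deep (x), 420 mm wide (y), yaw near 0. Origin on the table under the middle of the plate width; x to its back, y to its left, z up. Grey control deck at y -270 to -150 mm, top at z = 60 mm, with the knob (axis x -20, y -210 mm) and an amber lamp (x 105 mm). Plate surface at z = 65 mm
- plate_centre (a point): middle of the dark plate surface, axes as the griddle; plate x +-112 mm, y +-140 mm. Walls round it: left to 18 mm above the plate, right to 12 mm, back to 27 mm, 10 to 15 mm thick. No wall at the front: it ends in a straight drop into the trough at x = -112 mm
- trough_centre (a point): middle of the floor of the crumb trough along the front of the plate, axes as the griddle: x +-40 mm, y +-140 mm, floor 32 mm below the plate surface; side walls as the plate, thin front lip 25 mm high above this floor
- heat_knob (a joint): selector knob angle in rad, grows clockwise seen from above. Clicks into four marks: 0 off (white ring, pointer to the griddle back), 0.785 one orange dot, 1.571 two dots, 2.356 three dots; stops just beyond the first and last. A click takes about 0.08 N m; let go, the knob settles into the nearest mark
- heat_knob_grip (a point): on the knob axis, 25 mm above the deck, inside the black grip bar; turns with the knob: x along the bar to its white pointer line, z up. Bar 52 mm long, 14 mm thick, top 12 mm above this point; under it a round skirt 56 mm across, its top 17 mm below this point. Pinch the bar across its thickness
- griddle_block: griddle block: brown abrasive pad 60 (x) x 150 (y) x 20 mm in a black holder (top z 30 mm) with a red bar handle along y: 26 mm thick, 124 mm long, z 54 to 78 mm, on posts at y +-47 mm, open under the bar between them. Origin at the centre of the underside, z up. Stands by itself. Pinch the bar across x at its middle. 0.25 to 0.5 kg
- tray_floor (a point): middle of the floor of the fixed steel tray for the block: inside 94 (x) x 184 (y) mm, rim 11 mm above this point, floor 3 mm above the table. The block stands in it with its bar along the tray y
- round_board: the round wooden board that carries the garlic, fixed, 304 mm across with a short grip, 13 mm thick; origin on the table, 28 mm from the middle of the round part towards the grip
- garlic_0: a pinkish white garlic bulb, about 48 mm across and 48 mm high with its stem, widest 20 to 25 mm above its root end; origin at the centre of its underside when it stands root end down, z up the stem. May be absent. It is light and can tip or roll a little when let go from a height
- garlic_1: a pinkish white garlic bulb, about 52 mm across and 53 mm high with its stem, widest 20 to 25 mm above its root end; origin at the centre of its underside when it stands root end down, z up the stem. May be absent. It is light and can tip or roll a little when let go from a height
- garlic_t: a pinkish white garlic bulb, about 60 mm across and 59 mm high with its stem, widest 20 to 25 mm above its root end; origin at the centre of its underside when it stands root end down, z up the stem. May be absent. It is light and can tip or roll a little when let go from a height
- crust_0: a brown bread crust, a flat piece 56 x 28 x 14 mm; origin at its centre, x along its length; lies on the plate at the start. May be absent
- crust_1: a brown bread crust, a flat piece 50 x 32 x 14 mm; origin at its centre, x along its length; lies on the plate at the start. May be absent
- crust_2: a brown bread crust, a flat piece 58 x 26 x 14 mm; origin at its centre, x along its length; lies on the plate at the start. May be absent
- crust_3: a brown bread crust, a flat piece 52 x 30 x 14 mm; origin at its centre, x along its length; lies on the plate at the start. May be absent
- salt_shaker: bystander: salt shaker 44 mm across, 90 mm high, behind the board; origin at its underside
- dial_timer: bystander: white wind-up timer 67 mm across, 61 mm high, behind the board; origin at its underside
- small_bowl: bystander: white bowl 100 mm across, 46 mm high, left front; origin at its underside
- red_mug: bystander: red mug 88 mm across, 90 mm high, far left; origin at its underside
Things that resemble listed ones, but are neither listed nor needed, are in the scene too. What is shaped like the garlic_t but pink is not meant.

How it is judged (in metres and radians):
On the way, in this order (a step that is already met when the one before it is completed fails the run):
1. the knob is switched to off (white ring) (value of joint heat_knob below 0.1 rad), for 0.2 s.
2. with the griddle still off, every crust lies in the crumb trough (value of joint heat_knob below 0.1 rad and x of crust_0 in the frame of trough_centre between -0.042 and 0.042 m and y of crust_0 in the frame of trough_centre between -0.145 and 0.145 m and z of crust_0 in the frame of trough_centre between -0.01 and 0.032 m and x of crust_1 in the frame of trough_centre between -0.042 and 0.042 m and y of crust_1 in the frame of trough_centre between -0.145 and 0.145 m and z of crust_1 in the frame of trough_centre between -0.01 and 0.032 m and x of crust_2 in the frame of trough_centre between -0.042 and 0.042 m and y of crust_2 in the frame of trough_centre between -0.145 and 0.145 m and z of crust_2 in the frame of trough_centre between -0.01 and 0.032 m and x of crust_3 in the frame of trough_centre between -0.042 and 0.042 m and y of crust_3 in the frame of trough_centre between -0.145 and 0.145 m and z of crust_3 in the frame of trough_centre between -0.01 and 0.032 m), for 0.3 s.
3. with the griddle still off, all garlic bulbs rest on the cleaned plate and the block is back in its tray (all of step 2 and x of garlic_0 in the frame of plate_centre between -0.105 and 0.105 m and y of garlic_0 in the frame of plate_centre between -0.13 and 0.13 m and z of garlic_0 in the frame of plate_centre between -0.01 and 0.06 m and linear speed of each of garlic_0, garlic_1, garlic_t, griddle_block below 0.03 m/s and x of garlic_1 in the frame of plate_centre between -0.105 and 0.105 m and y of garlic_1 in the frame of plate_centre between -0.13 and 0.13 m and z of garlic_1 in the frame of plate_centre between -0.01 and 0.06 m and x of garlic_t in the frame of plate_centre between -0.105 and 0.105 m and y of garlic_t in the frame of plate_centre between -0.13 and 0.13 m and z of garlic_t in the frame of plate_centre between -0.01 and 0.06 m and horizontal distance between griddle_block and tray_floor below 0.035 m and height (world z) of griddle_block below 0.012 m and angle between griddle_block's own z axis and vertical below 0.12 rad and contact force between the fingers and garlic_0 below 0.2 N and contact force between the fingers and garlic_1 below 0.2 N and contact force between the fingers and garlic_t below 0.2 N and contact force between the fingers and griddle_block below 0.2 N), for 0.3 s.
4. the knob is at the one-dot mark (value of joint heat_knob between 0.6854 and 0.8854 rad), for 0.2 s.
At the end, for the whole second after the job is handed in: Knob within 0.1 rad of the one-dot mark; every crust in the trough, its centre below the plate surface; every garlic bulb resting on the plate, let go, its origin 7 mm or more inside the plate edges; block upright in its tray, centres within 35 mm; all at rest (all of step 4 and x of crust_0 in the frame of trough_centre between -0.042 and 0.042 m and y of crust_0 in the frame of trough_centre between -0.145 and 0.145 m and z of crust_0 in the frame of trough_centre between -0.01 and 0.032 m and x of crust_1 in the frame of trough_centre between -0.042 and 0.042 m and y of crust_1 in the frame of trough_centre between -0.145 and 0.145 m and z of crust_1 in the frame of trough_centre between -0.01 and 0.032 m and x of crust_2 in the frame of trough_centre between -0.042 and 0.042 m and y of crust_2 in the frame of trough_centre between -0.145 and 0.145 m and z of crust_2 in the frame of trough_centre between -0.01 and 0.032 m and x of crust_3 in the frame of trough_centre between -0.042 and 0.042 m and y of crust_3 in the frame of trough_centre between -0.145 and 0.145 m and z of crust_3 in the frame of trough_centre between -0.01 and 0.032 m and x of garlic_0 in the frame of plate_centre between -0.105 and 0.105 m and y of garlic_0 in the frame of plate_centre between -0.13 and 0.13 m and z of garlic_0 in the frame of plate_centre between -0.01 and 0.06 m and linear speed of each of garlic_0, garlic_1, garlic_t, griddle_block below 0.03 m/s and x of garlic_1 in the frame of plate_centre between -0.105 and 0.105 m and y of garlic_1 in the frame of plate_centre between -0.13 and 0.13 m and z of garlic_1 in the frame of plate_centre between -0.01 and 0.06 m and x of garlic_t in the frame of plate_centre between -0.105 and 0.105 m and y of garlic_t in the frame of plate_centre between -0.13 and 0.13 m and z of garlic_t in the frame of plate_centre between -0.01 and 0.06 m and horizontal distance between griddle_block and tray_floor below 0.035 m and height (world z) of griddle_block below 0.012 m and angle between griddle_block's own z axis and vertical below 0.12 rad and contact force between the fingers and garlic_0 below 0.2 N and contact force between the fingers and garlic_1 below 0.2 N and contact force between the fingers and garlic_t below 0.2 N and contact force between the fingers and griddle_block below 0.2 N and velocity of joint heat_knob between -0.1 and 0.1 rad/s); the robot touches nothing.
It fails at once if the block works on the griddle while the knob is not off (value of joint heat_knob above 0.3 rad and contact force between griddle_block and griddle above 1 N).
It fails at once if a crust is touched with the fingers (contact force between the fingers and crust_0 above 1 N or contact force between the fingers and crust_1 above 1 N or contact force between the fingers and crust_2 above 1 N or contact force between the fingers and crust_3 above 1 N).
It fails at once if a bystander is moved more than 4 cm (distance of any of salt_shaker, dial_timer, small_bowl, red_mug from where it was at the start of the episode above 0.04 m).
Of crust_0, crust_1, crust_2, crust_3 only 2 to 4 are there at a start; the rules pass over those that are not, and their reading is None.
Of garlic_0, garlic_1, garlic_t only 2 to 3 are there at a start; the rules pass over those that are not, and their reading is None.
At some moment in a run one of garlic_0, garlic_1, garlic_t, griddle_block may be knocked a few centimetres aside while the robot is not near it.
Once in a run the grip may slacken for a moment while it holds something.
It also fails if it takes over 208 s, if anything falls off the work surface, if the arm or the gripper's body presses on something with over 40 N, if the wrist force passes 120 N, or if a joint passes its speed limit or range.

## Robot

A 6-joint arm with a two-finger parallel gripper is mounted at the origin on a cart in front of the work surface, level with it; the furniture and walls round the work are solid. World frame = base frame: x ahead of the robot, y to its left, z up, the work surface at z = 0. Lengths are in mm, angles in rad, forces in N, time in s.
With the tool pointing down it reaches from about 300 to 850 mm from the base axis. Payload 5.4 kg.
Tool frame: the origin (TCP) lies between the finger pads; the fingertips stand 14 mm ahead of it and the grasp point (between the pads) lies 5 mm behind it (r.tip_reach is the distance from the TCP to the fingertips, in mm); z points along the fingers, y is the direction in which the jaws open and shut (so a half turn about z gives the same grasp; the last joint's range is limited). The gripper opens to 85 mm and grips with 20 to 120 N. Pads are 22 mm wide; open, the fingers measure 114 mm over their backs; the gripper's body (76 mm by 85 mm) begins 54 mm behind the grasp point. The pads swing forward as they close: fully open they stand 13 mm farther back than shut.
Start: joints at [1.129, 0.158, 1.597, -0, 1.386, -0.21], TCP at [132.106, 559.602, 245.299] pointing down, gripper open.
Joint ranges: [-2.91, 2.91], [-0.94, 2.29], [0.18, 2.7], [-1.29, 4.43], [0.17, 2.64], [-3, 3]. Speed limits (rad/s): [2.57, 2.57, 3.14, 3.14, 3.14, 3.14].

## Interface

Orientations are given as a rotation vector (axis times angle).
In Python, from cell import r, imaging, models gives the robot as it stands. The module is installed in compiled form; this text tells all that it offers.
- The arm moves only by the tool send_rows, never from a script. Its arguments are lists of equal length, an entry for each row: "grip": the opening, from 0 (shut) to 1 (fully open); "translation": the shift along the world's x, y, z in m, a list of three; "spin": the turn about the world's z in degrees. A call has 1 to 12 rows; each row shifts and turns the pose as measured when the row begins; what a row does not reach is not made up. A row lasts 1/10 s, in which the tool goes at most 50 mm and 8.59 degrees, less where a joint would pass 70% of its speed; a pose out of reach is approached as far as the arm can. A call with a gripper value outside its range is refused whole. The fingers move at their own pace and stop on an object; "grip_force" is the grip in N (left out, the last holds). Time passes only in rows, so rows that do not move let the fingers close. It gives the time, the measured TCP pose, the force and the opening at its end, in the units of the state.
- r.sense(): the state, without advancing time (a new reading comes with each control period).
- imaging.grab_frame(name): name is "scene" or "top" or "wrist"; returns the picture (480x640x3 uint8, red, green, blue); there is no depth.
- imaging.calibration(name): a dict with "intrinsics" (3x3 intrinsics, pixels), "rvec" (rotation vector, rad) and "tvec" (3), from world to camera coordinates, as OpenCV has them. Camera axes: x right, y down, z forward; pixel columns grow to the right and rows downward; lengths in mm; the calibration is good to about 2 mm. A picture is of the moment at which its call begins: read the wrist's pose just before it. calibration takes no time and is no camera call; for the wrist camera it gives the pose at the moment of the call.
- r.finish_job(): hands the job in, once; it reports no verdict.
Trained networks look in the newest picture that a camera, given by its name, has taken for a name from the list of things; names that differ only in an ending like _2 or _b are one class to them, and where a whole thing is asked for, a point or a joint stands for the part that bears it (a point fixed in the world has none). Each returns a list of dicts, best first, with "p" (0 to 1); they miss things now and then, are a little off and sometimes report something else, mostly with a low value. They report only what shows in the picture. A call takes as long as a camera call. They do not tell look-alikes from the thing itself.
- models.recognise(label, camera): "centre" ([x, y, z] in mm, in world coordinates, good to about 4 mm: the middle of the surface that is visible of it).
- models.trace(label, camera): "region" (480x640 bool, what is visible of it).
- models.spot_point(label, camera): "centre" ([x, y, z] in mm, in world coordinates, good to about 4 mm: a listed point, or the origin of a listed thing).
The state is a dict: "clock": time; "q": joint angles; "joint_velocities": joint speeds; "joint_efforts": joint torques, N m; "tcp_pos": TCP position; "orientation": TCP orientation; "ft_force": force on the tool from outside, world axes, zero at the start; "ft_torque": the same for the moment, N m; "opening": finger opening in mm.
Only numpy, scipy, OpenCV 4.12 (cv2) and the standard library are available. Lean on these libraries where they do the work, as an engineer would, in place of code of your own. Each camera call takes 0.05 s, during which the arm holds its last target. There are 200 camera calls.

## Working session

There is one attempt and no reset: what is moved stays moved. The work goes in short steps, Python scripts to look and compute and a tool call to move; the robot and the scene stay as the last step left them, time stands still between calls to the robot, and variables do not carry over. Pictures are saved under pics/ and viewed, about 12 in all and at most 16, crops included, and the job is handed in when it is done.

Besides the shell and the picture viewer there is one more tool, called after ">>>" as a command line: name --pt "numbers of a row" for each row, then --argument value for the rest. send_rows: Moves the arm, as the interface text tells. Its arguments: {"type":"object","properties":{"grip":{"type":"array","items":{"type":"number"}},"translation":{"type":"array","items":{"type":"array","items":{"type":"number"}}},"spin":{"type":"array","items":{"type":"number"}},"grip_force":{"type":"number"}},"required":["grip","translation","spin"]}

```bash
mkdir -p pics
cat > h.py <<'E'
from cell import r, imaging, models
import numpy as np, cv2
def snap(cam,name,crop=None,scale=1):
    im=imaging.grab_frame(cam)
    im=im[:,:,::-1].copy()
    if crop: x0,y0,x1,y1=crop; im=im[y0:y1,x0:x1]
    if scale!=1: im=cv2.resize(im,None,fx=scale,fy=scale,interpolation=cv2.INTER_CUBIC)
    cv2.imwrite('pics/'+name+'.png',im); return im
def cal(cam):
    c=imaging.calibration(cam); return np.array(c['intrinsics'],float),cv2.Rodrigues(np.array(c['rvec'],float))[0],np.array(c['tvec'],float).ravel()
def proj(cam,p):
    K,R,t=cal(cam); q=K@(R@np.array(p,float)+t); return q[:2]/q[2]
def unproj(cam,u,v,z):
    K,R,t=cal(cam); d=R.T@np.linalg.inv(K)@np.array([u,v,1.]); c=-R.T@t
    return c+d*(z-c[2])/d[2]
def show(label,cam,fn='spot_point',n=4):
    for o in getattr(models,fn)(label,cam)[:n]: print(cam,label,fn,round(o['p'],2),np.round(o['centre']),'px',np.round(proj(cam,o['centre'])))
E
python3 - <<'E'
from h import *
snap('top','top0'); 
for l in ['griddle','plate_centre','heat_knob_grip','griddle_block','tray_floor','round_board','garlic_0','garlic_1','garlic_t','crust_0','crust_1','crust_2','crust_3']: show(l,'top')
snap('scene','scene0')
for l in ['heat_knob_grip','garlic_0','garlic_1','garlic_t','griddle_block']: show(l,'scene')
print(r.sense()['clock'])
E
```

```text
top griddle spot_point 0.96 [556.  64.   0.] px [289. 243.]
top plate_centre spot_point 0.66 [586.  61.  62.] px [288. 233.]
top heat_knob_grip spot_point 0.74 [464. 376.   4.] px [204. 269.]
top heat_knob_grip spot_point 0.47 [ 539. -144.   85.] px [346. 245.]
top griddle_block spot_point 0.98 [469. 384.   4.] px [202. 268.]
top tray_floor spot_point 0.82 [468. 376.   0.] px [204. 268.]
top round_board spot_point 0.66 [ 513. -433.   -2.] px [424. 252.]
top garlic_0 spot_point 0.76 [ 500. -420.   10.] px [421. 255.]
top garlic_0 spot_point 0.61 [ 397. -730.   -2.] px [507. 283.]
top garlic_0 spot_point 0.43 [ 555. -354.   13.] px [403. 241.]
top garlic_1 spot_point 0.76 [ 500. -420.   10.] px [421. 255.]
top garlic_1 spot_point 0.61 [ 397. -730.   -2.] px [507. 283.]
top garlic_1 spot_point 0.43 [ 555. -354.   13.] px [403. 241.]
top garlic_t spot_point 0.76 [ 500. -420.   10.] px [421. 255.]
top garlic_t spot_point 0.61 [ 397. -730.   -2.] px [507. 283.]
top garlic_t spot_point 0.43 [ 555. -354.   13.] px [403. 241.]
top crust_0 spot_point 0.56 [521. 157.  68.] px [261. 252.]
top cr
[... 376 characters left out ...]
4 [540.  34.  77.] px [296. 245.]
scene heat_knob_grip spot_point 0.45 [ 538. -150.   86.] px [330. 245.]
scene garlic_0 spot_point 0.61 [ 394. -728.   -1.] px [485. 331.]
scene garlic_0 spot_point 0.59 [ 499. -419.   17.] px [398. 286.]
scene garlic_0 spot_point 0.5 [ 559. -358.   15.] px [388. 275.]
scene garlic_1 spot_point 0.61 [ 394. -728.   -1.] px [485. 331.]
scene garlic_1 spot_point 0.59 [ 499. -419.   17.] px [398. 286.]
scene garlic_1 spot_point 0.5 [ 559. -358.   15.] px [388. 275.]
scene garlic_t spot_point 0.61 [ 394. -728.   -1.] px [485. 331.]
scene garlic_t spot_point 0.59 [ 499. -419.   17.] px [398. 286.]
scene garlic_t spot_point 0.5 [ 559. -358.   15.] px [388. 275.]
1.0
```

View pics/top0.png

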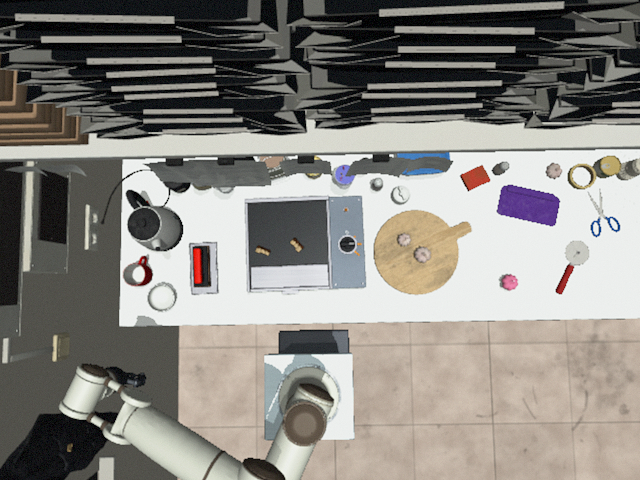

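View pics/scene0.png

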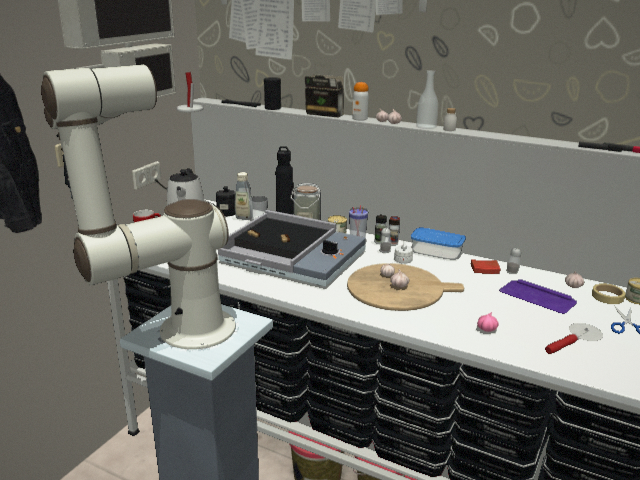

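Top view: two crusts on the plate at (262,250) and (296,244), two garlic bulbs on the board at (404,240) and (422,254). The block is in the tray at (197,266) with its bar along world x, and the knob is at (347,244). The pink bulb at (509,282) and the bulb at the right back are decoys. Scene view agrees. I'll go over the knob first.

>>> send_rows --grip '[1,1,1,1,1,1,1,1,1,1,1,1]' --pt "0.04 -0.03 0.01" --pt "0.04 -0.03 0.01" --pt "0.04 -0.03 0.01" --pt "0.04 -0.03 0.01" --pt "0.04 -0.03 0.01" --pt "0.03 -0.04 0" --pt "0.03 -0.04 0" --pt "0.03 -0.04 0" --pt "0.02 -0.045 0" --pt "0.02 -0.045 0" --pt "0.02 -0.045 0" --pt "0 -0.045 0" --spin '[0,0,0,0,0,0,0,0,0,0,0,0]'

```text
clock: 2.2
tcp_pos: [480.0, 107.1, 297.1]
orientation: [0.344, 3.116, 0.005]
ft_force: [0.8, -0.5, 0.1]
opening: 85.1
```

Run:
```python
from h import *
s=r.sense();print(s['tcp_pos'],s['orientation'],s['clock'],s['ft_force'])
K,R,t=cal('wrist'); print(K, 'campos',-R.T@t); print(cv2.Rodrigues(np.array(s['orientation'],float))[0].round(2))
```

```text
[480.02617535 107.06510886 297.13113527] [0.34395229 3.11644559 0.00543249] 2.2 [ 0.78742146 -0.50741648  0.13674524]
[[346.56563931   0.         317.74795996]
 [  0.         346.56563931 241.91405572]
 [  0.           0.           1.        ]] campos [403.69692183 123.99200249 425.93029455]
[[-0.98  0.22  0.01]
 [ 0.22  0.98  0.  ]
 [-0.01  0.   -1.  ]]
```

>>> send_rows --grip '[1,1,1,1]' --pt "0.03 -0.03 0.01" --pt "0.03 -0.03 0.01" --pt "0.03 -0.02 0.01" --pt "0.03 0 0.01" --spin '[6,6,0.6,0]'

```text
clock: 2.6
tcp_pos: [598.6, 17.7, 334.8]
orientation: [0.002, -3.14, -0.004]
ft_force: [0.2, 0.2, 0.7]
opening: 85.2
```

Run:
```python
from h import *
s=r.sense();print(s['tcp_pos'],s['orientation'],s['clock'])
snap('wrist','w1')
for l in ['griddle','plate_centre','trough_centre','heat_knob_grip','crust_0']: show(l,'wrist')
show('crust_0','wrist','recognise')
for o in models.trace('crust_0','wrist')[:4]:
    ys,xs=np.nonzero(o['region']); print(o['p'],cv2.minAreaRect(np.c_[xs,ys].astype(np.float32)),len(xs))
```

```text
[598.6067653   17.69099845 334.83777758] [ 1.72103432e-03 -3.13950161e+00 -4.27122838e-03] 2.6
wrist griddle spot_point 0.88 [557.  64.   2.] px [351. 158.]
wrist griddle spot_point 0.35 [540.  32.  69.] px [329. 147.]
wrist plate_centre spot_point 0.61 [584.  63.  66.] px [354. 189.]
wrist trough_centre spot_point 0.59 [437.  60.  29.] px [352.  54.]
wrist trough_centre spot_point 0.51 [474. 383.   1.] px [611.  93.]
wrist heat_knob_grip spot_point 0.88 [ 535. -146.   86.] px [158. 146.]
wrist crust_0 spot_point 0.75 [518. 155.  75.] px [442. 131.]
wrist crust_0 spot_point 0.65 [539.  34.  70.] px [329. 150.]
wrist crust_0 recognise 0.94 [541.  30.  73.] px [326. 152.]
wrist crust_0 recognise 0.83 [522. 152.  79.] px [440. 135.]
wrist crust_0 recognise 0.59 [ 516. -311.   17.] px [ 45. 126.]
wrist crust_0 recognise 0.56 [533.   6.  61.] px [304. 144.]
0.93 ((330.61505126953125, 150.27435302734375), (46.56568145751953, 26.716472625732422), 48.8140754699707) 1066
0.82 ((441.800048828125, 131.90000915527344), (46.95742416381836, 28.621667861938477), 26.56505012512207) 1124
```

View pics/w1.png

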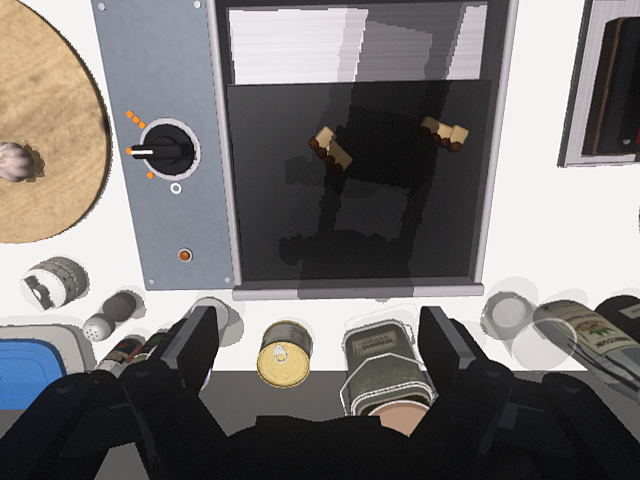

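Knob pointer at (131,152) points to −y, so it stands at two dots. The crusts are at (330,150) and (442,132). I'll pinch the bar with the jaws along x and turn it +90° to off.

>>> send_rows --grip '[1,1,1,1,1,0.6,0.6,0.6,0.6,0.6,0.6,0.6]' --pt "-0.006 -0.016 -0.017" --pt "-0.006 -0.016 -0.017" --pt "-0.006 -0.016 -0.017" --pt "-0.006 -0.016 -0.017" --pt "-0.006 -0.016 -0.017" --pt "-0.006 -0.016 -0.017" --pt "-0.006 -0.016 -0.017" --pt "-0.006 -0.016 -0.017" --pt "-0.006 -0.016 -0.017" --pt "-0.006 -0.016 -0.017" --pt "-0.002 -0.004 -0.015" --pt "0 0 0" --spin '[-8.2,-8.2,-8.2,-8.2,-8.2,-8.2,-8.2,-8.2,-8.2,-8.2,-8.2,0]'

```text
clock: 4.2
tcp_pos: [523.7, -140.3, 146.0]
orientation: [2.276, 2.159, -0.005]
ft_force: [-0.6, 0.4, -0.6]
opening: 51.1
```

Run:
```python
from h import *
s=r.sense();print(s['tcp_pos'],s['orientation'],s['q'],s['clock'],s['opening'],r.tip_reach)
print(cv2.Rodrigues(np.array(s['orientation'],float))[0].round(2))
imaging.grab_frame('wrist'); show('heat_knob_grip','wrist')
```

```text
[ 523.73524833 -140.30222537  145.97596157] [ 2.27614719  2.15876168 -0.00544944] [-0.48210033  0.17145753  1.78762263 -0.00514486  1.17935104 -0.42722025] 4.2 51.08913905518571 14.0
[[ 0.05  1.    0.  ]
 [ 1.   -0.05 -0.01]
 [-0.01  0.   -1.  ]]
wrist heat_knob_grip spot_point 0.87 [ 536. -144.   88.] px [334. 274.]
```

>>> send_rows --grip '[0.6,0.6,0.6,0.6,0.6,0,0,0,0,0]' --grip_force 40 --pt "0.012 -0.005 0" --pt "0 0 -0.015" --pt "0 0 -0.015" --pt "0 0 -0.015" --pt "0 0 -0.009" --pt "0 0 0" --pt "0 0 0" --pt "0 0 0" --pt "0 0 0" --pt "0 0 0" --spin '[3,0,0,0,0,0,0,0,0,0]'

```text
clock: 5.3
tcp_pos: [540.1, -142.6, 96.6]
orientation: [2.187, 2.231, 0.002]
ft_force: [0.3, -0.3, -4.4]
opening: 12.9
```

>>> send_rows --grip '[0,0,0,0,0,0,0,0,0,0,0,0]' --pt "0 0 0" --pt "0 0 0" --pt "0 0 0" --pt "0 0 0" --pt "0 0 0" --pt "0 0 0" --pt "0 0 0" --pt "0 0 0" --pt "0 0 0" --pt "0 0 0" --pt "0 0 0" --pt "0 0 0" --spin '[8,8,8,8,8,8,8,8,8,8,8,4]'

```text
clock: 6.5
tcp_pos: [535.2, -148.1, 96.5]
orientation: [-0.188, 3.127, -0.003]
ft_force: [1.0, -0.2, -3.2]
opening: 12.7
```

Run:
```python
from h import *
s=r.sense();print(s['tcp_pos'],s['clock'],s['opening'],s['ft_force'],s['ft_torque'])
print(cv2.Rodrigues(np.array(s['orientation'],float))[0].round(3))
```

```text
[ 535.18125928 -148.09096114   96.54042788] 6.5 12.720839006720755 [ 1.00829174 -0.18739746 -3.1666104 ] [ 0.0833481  -0.06304241 -1.05957113]
[[-0.993 -0.12   0.009]
 [-0.12   0.993 -0.001]
 [-0.009 -0.002 -1.   ]]
```

>>> send_rows --grip '[0,0.6,0.6,0.6,0.6,0.6,0.6,0.6,0.6,0.6]' --pt "0 0 0" --pt "0 0 0" --pt "0 0 0" --pt "0 0 0" --pt "0 0 0.02" --pt "0 0 0.03" --pt "0 0 0.04" --pt "0 0 0.04" --pt "0.02 0 0.03" --pt "0.02 0 0" --spin '[-6,0,0,0,0,0,0,0,0,0]'

```text
clock: 7.5
tcp_pos: [574.0, -147.8, 265.7]
orientation: [-0.037, 3.131, -0.005]
ft_force: [-0.1, 0.3, 0.5]
opening: 51.1
```

Run:
```python
from h import *
s=r.sense();print(s['tcp_pos'],s['clock'],s['opening'],s['q'])
snap('wrist','w2',(0,0,640,330))
show('heat_knob_grip','wrist')
```

```text
[ 573.97125759 -147.84107158  265.71407099] 7.5 51.1150067380776 [-0.45693944  0.18222813  1.52964997  0.00230724  1.41874795 -2.05179744]
wrist heat_knob_grip spot_point 0.79 [ 538. -146.   89.] px [320. 181.]
```

View pics/w2.png

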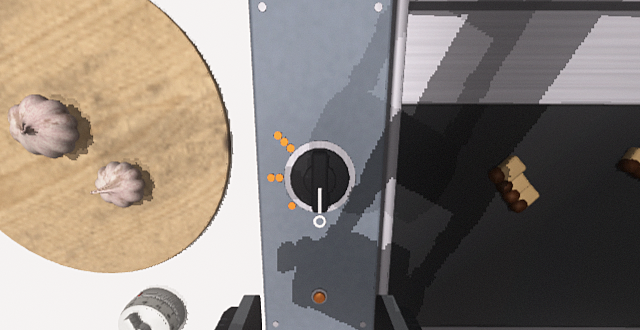

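Pointer is on the white ring at (320,222), so the knob is off. Now to the block.

>>> send_rows --grip '[1,1,1,1,1,1,1,1,1,1,1,1]' --pt "-0.003 0.045 0" --pt "-0.003 0.045 0" --pt "-0.003 0.045 0" --pt "-0.003 0.045 0" --pt "-0.003 0.045 0" --pt "-0.003 0.045 0" --pt "-0.003 0.045 0" --pt "-0.003 0.045 0" --pt "-0.003 0.045 0" --pt "-0.003 0.045 0" --pt "-0.003 0.045 0" --pt "0 0.03 0" --spin '[0,0,0,0,0,0,0,0,0,0,0,0]'

```text
clock: 8.8
tcp_pos: [522.5, 388.5, 247.7]
orientation: [0.04, -3.12, 0.01]
ft_force: [0.8, -0.5, 0.3]
opening: 85.5
```

Run:
```python
from h import *
s=r.sense();print(s['tcp_pos'],s['clock'],s['opening'],s['q'])
print(cv2.Rodrigues(np.array(s['orientation'],float))[0].round(3))
snap('wrist','w3',(0,0,640,400))
for l in ['griddle_block','tray_floor']: show(l,'wrist')
for o in models.trace('griddle_block','wrist')[:1]:
    ys,xs=np.nonzero(o['region']); print(o['p'],cv2.minAreaRect(np.c_[xs,ys].astype(np.float32)))
im=cv2.imread('pics/w3.png'); h=cv2.cvtColor(im,cv2.COLOR_BGR2HSV)
m=((h[...,1]>150)&(h[...,2]>80)&((h[...,0]<8)|(h[...,0]>172))).astype(np.uint8)
n,L,st,c=cv2.connectedComponentsWithStats(m)
for i in range(1,n):
  if st[i,4]>300:
    ys,xs=np.nonzero(L==i); rc=cv2.minAreaRect(np.c_[xs,ys].astype(np.float32)); print('red',rc,unproj('wrist',*rc[0],81))
    print([unproj('wrist',*p,81).round(0)[:2] for p in cv2.boxPoints(rc)])
```

```text
[522.54411449 388.49441391 247.68208743] 8.8 85.486324066712 [ 0.45280135  0.36767479  1.34162491  0.00289562  1.45399202 -1.14390613]
[[-0.999 -0.026 -0.021]
 [-0.025  1.    -0.007]
 [ 0.021 -0.006 -1.   ]]
wrist griddle_block spot_point 0.73 [473. 388.   5.] px [319. 163.]
wrist griddle_block spot_point 0.64 [521. 157.  73.] px [ 62. 215.]
0.79 ((315.4999694824219, 160.99996948242188), (155.99996948242188, 62.99999237060547), 90.0)
red ((567.9542236328125, 137.08680725097656), (46.13448715209961, 106.20930480957031), 13.771599769592285) [443.07757021 587.12497859  81.        ]
[array([481., 566.]), array([401., 570.]), array([408., 607.]), array([489., 606.])]
red ((315.5, 165.0), (146.0, 29.0), 90.0) [470.64791518 381.36227179  81.        ]
[array([414., 369.]), array([414., 392.]), array([534., 396.]), array([535., 370.])]
red ((543.2056274414062, 203.12185668945312), (14.370055198669434, 34.92146301269531), 30.65066909790039) [497.83306775 578.48003718  81.        ]
[array([508., 568.]), array([482., 577.]), array([488., 589.]), array([514., 580.])]
```

View pics/w3.png

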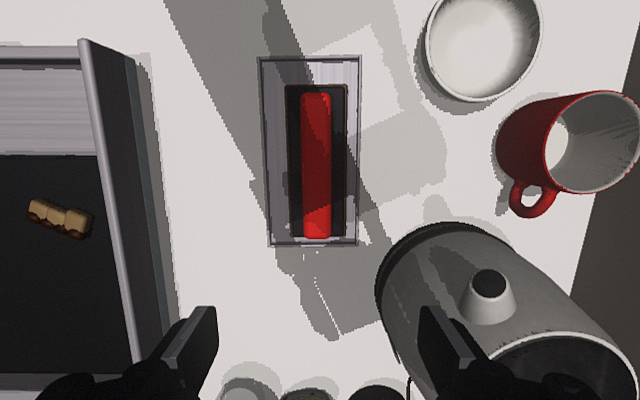

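>>> send_rows --grip '[1,1,1,1,1,1,1,1,0,0,0,0]' --grip_force 90 --pt "-0.03 -0.006 0" --pt "-0.02 0 -0.02" --pt "0 0 -0.03" --pt "0 0 -0.03" --pt "0 0 -0.03" --pt "0 0 -0.03" --pt "0 0 -0.025" --pt "0 0 -0.012" --pt "0 0 0" --pt "0 0 0" --pt "0 0 0" --pt "0 0 0" --spin '[0,0,0,0,0,0,0,0,0,0,0,0]'

```text
clock: 10.2
tcp_pos: [475.8, 364.0, 69.7]
orientation: [0.015, -3.127, 0.012]
ft_force: [3.0, 0.5, -5.7]
opening: 28.6
```

>>> send_rows --grip '[0,0,0,0]' --pt "0 0 0" --pt "0 0 0" --pt "0 0 0" --pt "0 0 0" --spin '[0,0,0,0]'

```text
clock: 10.6
tcp_pos: [475.5, 363.1, 69.5]
orientation: [0.016, -3.126, 0.016]
ft_force: [0.0, 0.7, -1.7]
opening: 27.9
```

Run:
```python
from h import *
s=r.sense();print(s['tcp_pos'],s['clock'],s['opening'],s['ft_force'])
snap('wrist','w4',(0,0,640,440))
for l in ['griddle_block','tray_floor']: show(l,'wrist')
```

```text
[475.48283799 363.14503902  69.54494997] 10.6 27.87380190683798 [ 0.03662842  0.70496191 -1.73616986]
wrist griddle_block spot_point 0.58 [476. 381.   9.] px [349. 271.]
```

View pics/w4.png

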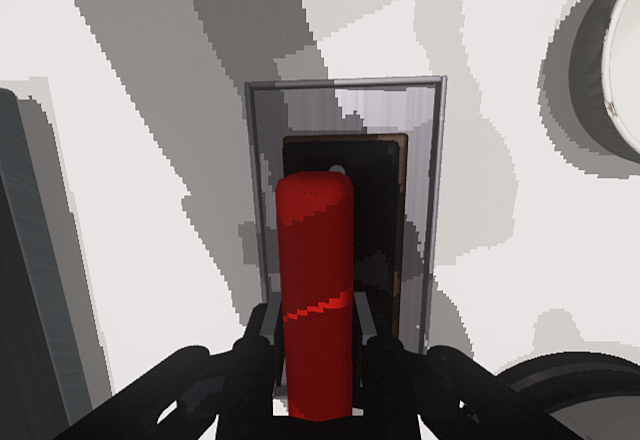

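The bar is gripped but was pulled about 17 mm to −y, so the holder sits to the right of the bar and the block is tilted. I'll release, re-centre and grip again.

>>> send_rows --grip '[1,1,1,1,1,1,1,1]' --pt "0 0 0" --pt "0 0 0" --pt "0 0 0" --pt "0 0 0" --pt "0 0 0" --pt "0 0 0.01" --pt "0 0 0" --pt "0 0 0" --spin '[0,0,0,0,0,0,0,0]'

```text
clock: 11.55
tcp_pos: [476.6, 363.4, 82.1]
orientation: [0.016, -3.129, 0.015]
ft_force: [0.3, -0.2, 0.8]
opening: 85.4
```

```bash
cat >> h.py <<'E'
def red(name,z=81):
    im=snap('wrist',name); h=cv2.cvtColor(im,cv2.COLOR_BGR2HSV)
    m=((h[...,1]>150)&(h[...,2]>60)&((h[...,0]<8)|(h[...,0]>172))).astype(np.uint8)
    n,L,st,c=cv2.connectedComponentsWithStats(m)
    for i in range(1,n):
      if st[i,4]>300:
        ys,xs=np.nonzero(L==i); rc=cv2.minAreaRect(np.c_[xs,ys].astype(np.float32)); print('red',np.round(rc[0]),np.round(rc[1]),rc[2].__round__(1),unproj('wrist',*rc[0],z).round(1))
        print([unproj('wrist',*p,z).round(0)[:2] for p in cv2.boxPoints(rc)])
E
python3 - <<'E'
from h import *
s=r.sense();print(s['tcp_pos'],s['clock'],s['opening'],s['ft_force'])
red('w5'); show('griddle_block','wrist'); print(r.sense()['tcp_pos'])
E
```

```text
[476.64391346 363.35566566  82.06977289] 11.55 85.39957726316354 [ 0.33662287 -0.17757137  0.80065233]
red [362. 293.] [260.  65.] 90.0 [463.7 382.   81. ]
[array([411., 367.]), array([411., 391.]), array([531., 401.]), array([531., 370.])]
wrist griddle_block spot_point 0.72 [471. 382.   6.] px [349. 251.]
[476.84982867 363.48462355  82.14053238]
```

>>> send_rows --grip '[1,1,1,1,1,0,0,0,0,0,0]' --pt "-0.004 0.009 0" --pt "0 0.008 0" --pt "0 0 0" --pt "0 0 -0.012" --pt "0 0 0" --pt "0 0 0" --pt "0 0 0" --pt "0 0 0" --pt "0 0 0" --pt "0 0 0" --pt "0 0 0" --spin '[0,0,0,0,0,0,0,0,0,0,0]'

```text
clock: 12.75
tcp_pos: [471.8, 381.8, 68.0]
orientation: [0.016, -3.127, 0.015]
ft_force: [0.6, 0.7, -1.1]
opening: 24.6
```

Run:
```python
from h import *
s=r.sense();print(s['tcp_pos'],s['clock'],s['opening'],s['ft_force'],s['ft_torque'],s['orientation'])
red('w6')
for p in [(258,57),(360,55),(357,244),(268,244)]: pass
```

```text
[471.82738478 381.81470572  67.99930308] 12.75 24.63103903293997 [ 0.57033613  0.73760967 -1.09176179] [0.07331971 0.03818619 0.00031018] [ 0.01620142 -3.12745808  0.01542097]
red [315. 300.] [242.  72.] 90.0 [454.9 380.8  81. ]
[array([410., 368.]), array([410., 392.]), array([511., 396.]), array([511., 366.])]
```

Gripped at 24.6 mm. Next: lift, carry it over the plate and turn.

>>> send_rows --grip '[0,0,0,0,0,0,0,0,0,0,0,0]' --pt "0 0 0.02" --pt "0 0 0.035" --pt "0 0 0.04" --pt "0 -0.02 0.03" --pt "0.02 -0.03 0.01" --pt "0.02 -0.03 0" --pt "0.02 -0.03 0" --pt "0.02 -0.03 0" --pt "0.02 -0.03 0" --pt "0.02 -0.03 0" --pt "0.02 -0.03 0" --pt "0.01 -0.03 0" --spin '[0,0,0,0,0,-8,-8,-8,-8,-8,-8,-8]'

```text
clock: 14.0
tcp_pos: [613.4, 111.3, 193.9]
orientation: [-1.481, -2.721, 0.006]
ft_force: [0.9, 0.3, -5.1]
opening: 24.3
```

Run:
```python
from h import *
s=r.sense();print(s['tcp_pos'],s['clock'],s['opening'],s['ft_force'],s['q'])
print(cv2.Rodrigues(np.array(s['orientation'],float))[0].round(3))
```

```text
[613.44503398 111.33664395 193.87334208] 14.0 24.343201926354684 [ 0.93920678  0.33081947 -5.07562274] [-0.02184133  0.34886978  1.47361709  0.01687317  1.35971217 -0.59953353]
[[-0.542  0.839 -0.04 ]
 [ 0.84   0.543  0.017]
 [ 0.036 -0.024 -0.999]]
```

>>> send_rows --grip '[0,0,0,0,0,0,0]' --pt "0.01 -0.03 0" --pt "0.01 -0.03 0" --pt "0 -0.02 0" --pt "0 -0.008 0" --pt "0 0 0" --pt "0 0 0" --pt "0 0 0" --spin '[-8,-8,-8,-6,0,0,0]'

```text
clock: 14.7
tcp_pos: [629.9, 15.0, 184.5]
orientation: [-2.156, -2.208, 0.002]
ft_force: [-0.0, 0.4, -4.2]
opening: 24.2
```

Run:
```python
from h import *
s=r.sense();print(s['tcp_pos'],s['clock'],s['opening'],s['ft_force'])
print(cv2.Rodrigues(np.array(s['orientation'],float))[0].round(3))
snap('wrist','w7',(0,0,640,440)); show('crust_0','wrist')
```

```text
[629.87857049  14.97899669 184.53282093] 14.7 24.216083474951148 [-0.03622451  0.42770771 -4.23765285]
[[-0.023  0.999 -0.041]
 [ 0.999  0.025  0.038]
 [ 0.039 -0.04  -0.998]]
wrist crust_0 spot_point 0.96 [520. 153.  71.] px [158.  36.]
wrist crust_0 spot_point 0.88 [541.  31.  70.] px [203. 223.]
```

View pics/w7.png

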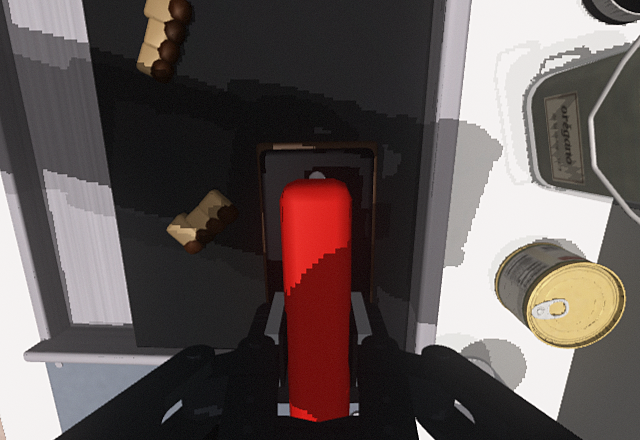

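>>> send_rows --grip '[0,0,0,0,0,0]' --pt "0 0 -0.015" --pt "0 0 -0.015" --pt "0 0 -0.01" --pt "0 0 -0.006" --pt "0 0 0" --pt "0 0 0" --spin '[0,0,0,0,0,0]'

```text
clock: 15.4
tcp_pos: [628.6, 17.4, 132.8]
orientation: [-2.149, -2.211, 0.004]
ft_force: [-0.2, 0.7, -4.2]
opening: 24.5
```

>>> send_rows --grip '[0,0,0]' --pt "0 0 -0.003" --pt "0 0 0" --pt "0 0 0" --spin '[0,0,0]'

```text
clock: 15.7
tcp_pos: [630.2, 17.7, 133.4]
orientation: [-2.151, -2.213, -0.0]
ft_force: [-0.7, -0.4, -5.2]
opening: 24.6
```

>>> send_rows --grip '[0,0,0]' --pt "0 0 -0.005" --pt "0 0 0" --pt "0 0 0" --spin '[0,0,0]'

```text
clock: 16.0
tcp_pos: [632.3, 18.4, 131.8]
orientation: [-2.153, -2.216, -0.007]
ft_force: [0.4, 0.2, -5.4]
opening: 24.6
```

>>> send_rows --grip '[0,0,0,0,0,0,0]' --pt "-0.015 0 0" --pt "-0.015 0 0" --pt "-0.015 0 0" --pt "-0.015 0 0" --pt "-0.015 0 0" --pt "-0.01 0 0" --pt "0 0 0" --spin '[0,0,0,0,0,0,0]'

```text
clock: 16.7
tcp_pos: [547.4, 16.9, 131.0]
orientation: [-2.159, -2.221, -0.015]
ft_force: [-0.5, -0.1, -1.9]
opening: 24.6
```

Run:
```python
from h import *
s=r.sense();print(s['tcp_pos'],s['clock'],s['opening'],s['ft_force'])
print(cv2.Rodrigues(np.array(s['orientation'],float))[0].round(3))
snap('wrist','w8',(0,0,640,440)); show('crust_0','wrist')
```

```text
[547.35341898  16.88800071 130.99684309] 16.7 24.569749725207068 [-0.46668212 -0.1171662  -1.86555799]
[[-0.028  0.999 -0.025]
 [ 0.999  0.029  0.037]
 [ 0.038 -0.024 -0.999]]
wrist crust_0 spot_point 0.62 [488.  24.  69.] px [218. 258.]
wrist crust_0 spot_point 0.6 [518. 154.  74.] px [264.   5.]
```

View pics/w8.png

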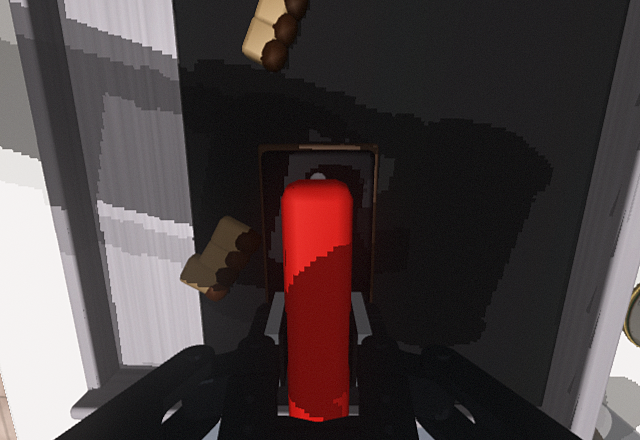

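Crust A at (218,258) rides ahead of the pad. I'll keep pushing over the edge.

>>> send_rows --grip '[0,0,0,0,0,0,0]' --pt "-0.015 0 0" --pt "-0.015 0 0" --pt "-0.015 0 0" --pt "-0.015 0 0" --pt "-0.012 0 0" --pt "0 0 0" --pt "0 0 0" --spin '[0,0,0,0,0,0,0]'

```text
clock: 17.5
tcp_pos: [479.5, 15.6, 130.9]
orientation: [-2.163, -2.225, -0.021]
ft_force: [-0.2, 0.5, -3.6]
opening: 24.5
```

Run:
```python
from h import *
s=r.sense();print(s['tcp_pos'],s['clock'],s['opening'],s['ft_force'])
print(cv2.Rodrigues(np.array(s['orientation'],float))[0].round(3))
snap('wrist','w9',(0,0,640,440)); show('crust_0','wrist')
```

```text
[479.49203135  15.64783951 130.87266138] 17.5 24.537855936347974 [-0.16164478  0.4516013  -3.63901866]
[[-0.028  0.999 -0.018]
 [ 0.999  0.028  0.037]
 [ 0.037 -0.017 -0.999]]
wrist crust_0 spot_point 0.85 [518. 157.  74.] px [409.  -2.]
wrist crust_0 spot_point 0.62 [429.  14.  38.] px [244. 256.]
```

View pics/w9.png

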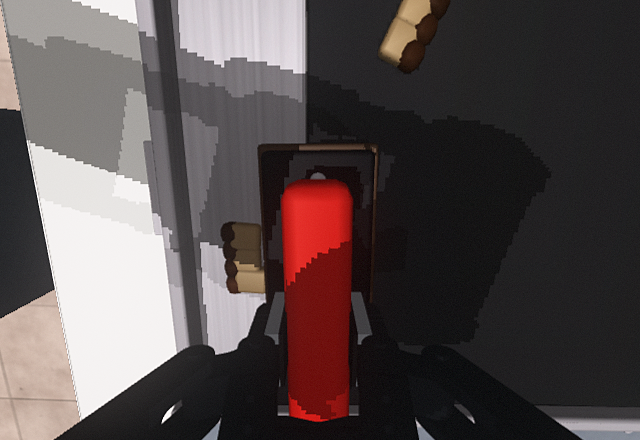

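Crust A lies in the trough, at (244,256) in the picture. Back up and over for crust B.

>>> send_rows --grip '[0,0,0,0,0,0,0,0,0,0,0,0]' --pt "0 0 0.02" --pt "0 0 0.02" --pt "0.03 0 0" --pt "0.03 0 0" --pt "0.03 0 0" --pt "0.03 0.02 0" --pt "0.02 0.03 0" --pt "0.008 0.03 0" --pt "0 0.02 0" --pt "0 0 0" --pt "0 0 0" --pt "0 0 0" --spin '[0,0,0,0,0,0,0,0,0,0,0,0]'

```text
clock: 18.8
tcp_pos: [637.4, 118.8, 164.1]
orientation: [-2.163, -2.219, -0.017]
ft_force: [-0.4, 0.2, -4.9]
opening: 25.1
```

Run:
```python
from h import *
s=r.sense();print(s['tcp_pos'],s['clock'],s['opening'],s['ft_force'])
print(cv2.Rodrigues(np.array(s['orientation'],float))[0].round(3))
imaging.grab_frame('wrist'); show('crust_0','wrist'); show('plate_centre','wrist')
```

```text
[637.35752472 118.8490282  164.07625098] 18.8 25.07152479952687 [-0.41572127  0.23360778 -4.88005714]
[[-0.025  0.999 -0.023]
 [ 0.999  0.026  0.038]
 [ 0.038 -0.022 -0.999]]
wrist crust_0 spot_point 0.89 [516. 154.  77.] px [132. 200.]
wrist crust_0 spot_point 0.56 [432.  12.  38.] px [ 80. 354.]
wrist plate_centre spot_point 0.56 [586.  63.  66.] px [248. 323.]
```

>>> send_rows --grip '[0,0,0,0,0,0,0,0,0,0,0,0]' --pt "0 0 -0.015" --pt "0 0 -0.012" --pt "0 0 -0.007" --pt "0 0 0" --pt "-0.015 0 0" --pt "-0.015 0 0" --pt "-0.015 0 0" --pt "-0.015 0 0" --pt "-0.015 0 0" --pt "-0.01 0 0" --pt "0 0 0" --pt "0 0 0" --spin '[0,0,0,0,0,0,0,0,0,0,0,0]'

```text
clock: 20.15
tcp_pos: [554.2, 115.4, 130.5]
orientation: [-2.174, -2.224, -0.03]
ft_force: [0.1, 0.3, -2.7]
opening: 24.3
```

Run:
```python
from h import *
s=r.sense();print(s['tcp_pos'],s['clock'],s['opening'],s['ft_force'])
print(cv2.Rodrigues(np.array(s['orientation'],float))[0].round(3))
imaging.grab_frame('wrist'); show('crust_0','wrist')
```

```text
[554.15173939 115.4017256  130.51761973] 20.15 24.346658772504558 [ 0.12816574  0.32214184 -2.71084024]
[[-0.023  1.    -0.009]
 [ 0.999  0.023  0.036]
 [ 0.036 -0.008 -0.999]]
wrist crust_0 spot_point 0.7 [506. 149.  78.] px [229. 219.]
wrist crust_0 spot_point 0.55 [430.  12.  38.] px [152. 381.]
```

>>> send_rows --grip '[0,0,0,0,0,0,0,0]' --pt "-0.015 0 0" --pt "-0.015 0 0" --pt "-0.015 0 0" --pt "-0.015 0 0" --pt "-0.012 0 0" --pt "-0.005 0 0" --pt "0 0 0" --pt "0 0 0" --spin '[0,0,0,0,0,0,0,0]'

```text
clock: 21.05
tcp_pos: [481.0, 114.4, 130.6]
orientation: [-2.179, -2.228, -0.038]
ft_force: [-1.4, 0.4, -3.1]
opening: 25.0
```

Run:
```python
from h import *
s=r.sense();print(s['tcp_pos'],s['clock'],s['opening'],s['ft_force'])
snap('wrist','w10',(0,0,640,440)); show('crust_0','wrist')
snap('scene','s10'); show('crust_0','scene')
```

```text
[481.01173246 114.35266295 130.57867775] 21.05 24.97614499521689 [-1.41719655  0.41532821 -3.0951268 ]
wrist crust_0 spot_point 0.61 [431. 145.  52.] px [236. 214.]
scene crust_0 spot_point 0.62 [431.  15.  36.] px [272. 260.]
scene crust_0 spot_point 0.48 [434. 144.  51.] px [241. 248.]
```

View pics/w10.png

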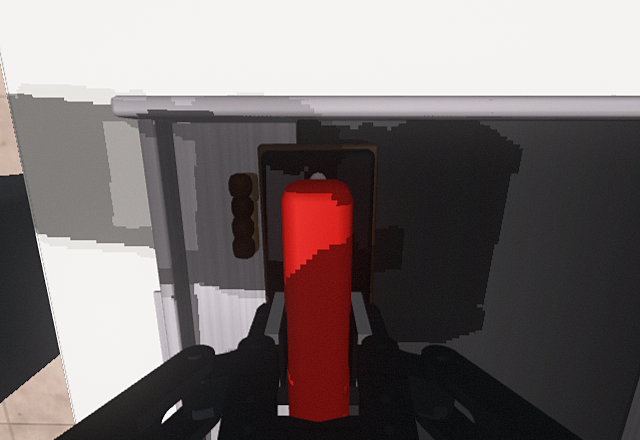

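Crust B at (243,215) seems to stand on edge in the trough against the pad. I'll back off and look.

>>> send_rows --grip '[0,0,0,0,0,0,0]' --pt "0.015 0 0" --pt "0.02 0 0.01" --pt "0.02 0 0.02" --pt "0 0 0.03" --pt "0 0 0.03" --pt "0 0 0" --pt "0 0 0" --spin '[0,0,0,0,0,0,0]'

```text
clock: 21.95
tcp_pos: [537.0, 113.9, 218.9]
orientation: [-2.176, -2.224, -0.031]
ft_force: [0.2, 0.2, -5.4]
opening: 24.4
```

Run:
```python
from h import *
s=r.sense();print(s['tcp_pos'],s['clock'],s['opening'],s['ft_force'],s['q'])
print(cv2.Rodrigues(np.array(s['orientation'],float))[0].round(3))
snap('wrist','w11',(0,0,640,440)); show('crust_0','wrist');show('crust_0','wrist','recognise');show('trough_centre','wrist')
```

```text
[537.03347081 113.91918519 218.92611164] 21.95 24.421117836018112 [ 0.18343672  0.16997047 -5.41474691] [-0.03010357  0.11293771  1.7006643   0.03575199  1.33667551 -0.06051894]
[[-0.022  1.    -0.007]
 [ 0.999  0.022  0.035]
 [ 0.035 -0.007 -0.999]]
wrist crust_0 spot_point 0.86 [430.  12.  34.] px [211. 320.]
wrist crust_0 spot_point 0.69 [436. 148.  52.] px [201. 189.]
wrist crust_0 recognise 0.92 [432.  13.  45.] px [210. 326.]
wrist crust_0 recognise 0.68 [441. 148.  64.] px [203. 191.]
wrist trough_centre spot_point 0.57 [436.  61.  31.] px [215. 275.]
```

View pics/w11.png

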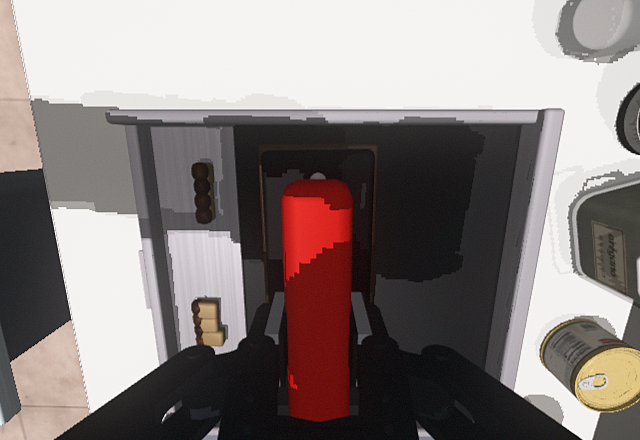

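Both crusts lie in the trough: one flat at (208,322), one on edge at (203,192). Block back to the tray.

>>> send_rows --grip '[0,0,0,0,0,0,0,0,0,0,0,0]' --pt "-0.01 0.01 0" --pt "-0.01 0.01 0" --pt "-0.01 0.01 0" --pt "-0.01 0.02 0" --pt "-0.01 0.03 0" --pt "-0.005 0.03 0" --pt "0 0.03 0" --pt "0 0.03 0" --pt "0 0.03 0" --pt "0 0.03 0" --pt "0 0.02 0" --pt "0 0 0" --spin '[8,8,8,8,8,8,8,8,8,8,6,0]'

```text
clock: 23.35
tcp_pos: [469.1, 370.9, 200.2]
orientation: [0.019, -3.09, 0.041]
ft_force: [-0.8, 0.3, -4.4]
opening: 24.8
```

>>> send_rows --grip '[0,0]' --pt "0 0 0" --pt "0 0 0" --spin '[0,0]'

```text
clock: 23.55
tcp_pos: [468.0, 369.9, 197.9]
orientation: [0.016, -3.087, 0.045]
ft_force: [0.2, -0.2, -4.4]
opening: 24.4
```

Run:
```python
from h import *
s=r.sense();print(s['tcp_pos'],s['clock'],s['opening'],s['ft_force'])
print(cv2.Rodrigues(np.array(s['orientation'],float))[0].round(3))
snap('wrist','w12',(0,0,640,440)); show('tray_floor','wrist')
imaging.grab_frame('top');show('tray_floor','top')
imaging.grab_frame('scene');show('tray_floor','scene')
```

```text
[468.00343846 369.92444985 197.89138501] 23.55 24.378228850305995 [ 0.15335681 -0.1814106  -4.37982932]
[[-0.998 -0.011 -0.054]
 [-0.01   1.    -0.03 ]
 [ 0.055 -0.029 -0.998]]
top tray_floor spot_point 0.68 [461. 379.   1.] px [203. 270.]
top tray_floor spot_point 0.38 [ 552. -383.   15.] px [411. 241.]
```

View pics/w12.png

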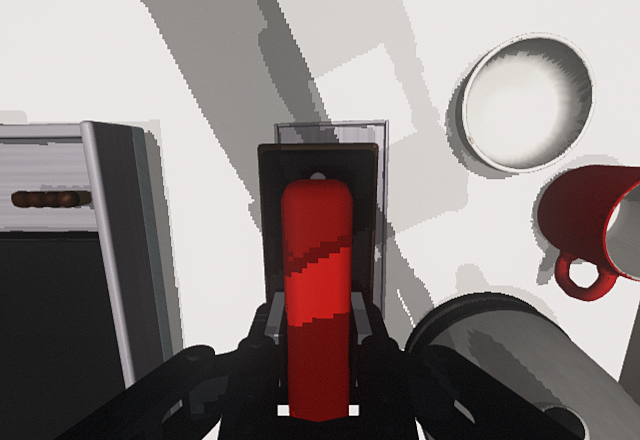

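Run:
```python
from h import *
for p in [(276,122),(389,121),(332,122)]: print(unproj('wrist',*p,14).round(1))
im=cv2.imread('pics/w4.png')
```

```text
[374.8 327.3  14. ]
[373.  425.4  14. ]
[374.3 376.1  14. ]
```

>>> send_rows --grip '[0,0,0,0,0,0,0,0]' --pt "0.002 0.008 0" --pt "0.002 0 -0.02" --pt "0 0 -0.03" --pt "0 0 -0.03" --pt "0 0 -0.025" --pt "0 0 -0.012" --pt "0 0 0" --pt "0 0 0" --spin '[0,0,0,0,0,0,0,0]'

```text
clock: 24.65
tcp_pos: [476.5, 381.9, 82.7]
orientation: [0.013, -3.098, 0.034]
ft_force: [0.2, 0.5, -4.3]
opening: 24.5
```

>>> send_rows --grip '[0,0,0,0,0]' --pt "-0.005 -0.004 0" --pt "0 0 0" --pt "0 0 -0.007" --pt "0 0 -0.005" --pt "0 0 0" --spin '[0,0,0,0,0]'

```text
clock: 25.15
tcp_pos: [474.1, 379.3, 75.2]
orientation: [0.013, -3.106, 0.028]
ft_force: [-0.6, -0.4, -3.4]
opening: 24.6
```

>>> send_rows --grip '[0,0,0,0,0.4,0.7,1,1,1,1]' --pt "-0.004 0 -0.004" --pt "0 0 -0.003" --pt "0 0 0" --pt "0 0 0" --pt "0 0 0" --pt "0 0 0" --pt "0 0 0" --pt "0 0 0" --pt "0 0 0" --pt "0 0 0" --spin '[0,0,0,0,0,0,0,0,0,0]'

```text
clock: 26.15
tcp_pos: [472.6, 380.8, 71.3]
orientation: [0.013, -3.112, 0.023]
ft_force: [-0.1, 0.4, 0.6]
opening: 85.4
```

Run:
```python
from h import *
s=r.sense();print(s['tcp_pos'],s['clock'],s['opening'],s['ft_force'],s['q'])
imaging.grab_frame('wrist');show('griddle_block','wrist')
```

```text
[472.55064855 380.77407455  71.25646754] 26.15 85.3580497298825 [-0.08746119  0.38988595  0.57283115] [ 4.79204851e-01  4.47593234e-01  1.60594318e+00  3.95093605e-04
  1.12111957e+00 -1.10025521e+00]
wrist griddle_block spot_point 0.6 [471. 380.   2.] px [318. 263.]
```

>>> send_rows --grip '[1,1,1,1,1,1,1,1,1,1,1,1]' --pt "0 0 0.02" --pt "0 0 0.04" --pt "0 0 0.05" --pt "0 0 0.04" --pt "0.01 -0.02 0.03" --pt "0.01 -0.045 0" --pt "0.01 -0.045 0" --pt "0.01 -0.045 0" --pt "0.01 -0.045 0" --pt "0.01 -0.045 0" --pt "0.01 -0.045 0" --pt "0.01 -0.045 0" --spin '[0,0,0,0,0,0,0,0,0,0,0,0]'

```text
clock: 27.45
tcp_pos: [549.5, 37.4, 259.2]
orientation: [0.031, -3.115, 0.024]
ft_force: [0.9, -0.6, -0.3]
opening: 85.5
```

>>> send_rows --grip '[1,1,1,1,1,1,1,1,1,1,1,1]' --pt "0.005 -0.045 0" --pt "0.005 -0.045 0" --pt "0.005 -0.045 0" --pt "0.005 -0.045 0" --pt "0 -0.045 0" --pt "0 -0.045 0" --pt "0 -0.045 0" --pt "0 -0.045 0" --pt "0 -0.03 0" --pt "0 -0.02 0" --pt "0 0 0" --pt "0 0 0" --spin '[0,0,0,0,0,0,0,0,0,0,0,0]'

```text
clock: 28.65
tcp_pos: [565.9, -396.5, 257.5]
orientation: [0.017, -3.115, 0.023]
ft_force: [-0.2, -0.9, -0.1]
opening: 85.0
```

Run:
```python
from h import *
s=r.sense();print(s['tcp_pos'],s['clock'],s['opening'],s['q'])
print(cv2.Rodrigues(np.array(s['orientation'],float))[0].round(3))
snap('wrist','w13',(0,0,640,440));show('garlic_0','wrist');show('garlic_0','wrist','recognise');show('round_board','wrist')
for o in models.trace('garlic_0','wrist')[:4]:
    ys,xs=np.nonzero(o['region']); print(o['p'],cv2.minEnclosingCircle(np.c_[xs,ys].astype(np.float32)),len(xs))
imaging.grab_frame('top');show('griddle_block','top');show('crust_0','top')
```

```text
[ 565.8612517  -396.47887922  257.46058143] 28.65 85.01683328672097 [-0.77319474  0.46110394  1.20071987 -0.02907271  1.48780243 -2.35243589]
[[-1.    -0.011 -0.026]
 [-0.011  1.    -0.015]
 [ 0.026 -0.015 -1.   ]]
wrist garlic_0 spot_point 0.81 [ 501. -417.   13.] px [302. 149.]
wrist garlic_0 spot_point 0.76 [ 553. -388.   17.] px [328. 199.]
wrist garlic_0 spot_point 0.43 [ 720. -349.    0.] px [356. 329.]
wrist garlic_0 recognise 0.77 [ 496. -418.   51.] px [299. 144.]
wrist garlic_0 recognise 0.69 [ 408. -699.   14.] px [14. 46.]
wrist garlic_0 recognise 0.61 [ 548. -390.   44.] px [327. 199.]
wrist round_board spot_point 0.95 [ 516. -428.   -0.] px [293. 162.]
0.86 ((331.8077697753906, 199.9541778564453), 23.99045753479004) 1589
0.69 ((0.0, 39.0), 22.000099182128906) 279
0.61 ((298.5, 149.5465087890625), 31.645517349243164) 2801
top griddle_block spot_point 0.55 [464. 381.   1.] px [203. 269.]
top griddle_block spot_point 0.25 [ 752. -266.   -0.] px [377. 189.]
top crust_0 spot_point 0.56 [431.  18.  46.] px [301. 276.]
top crust_0 spot_point 0.56 [438. 148.  42.] px [265. 275.]
```

View pics/w13.png

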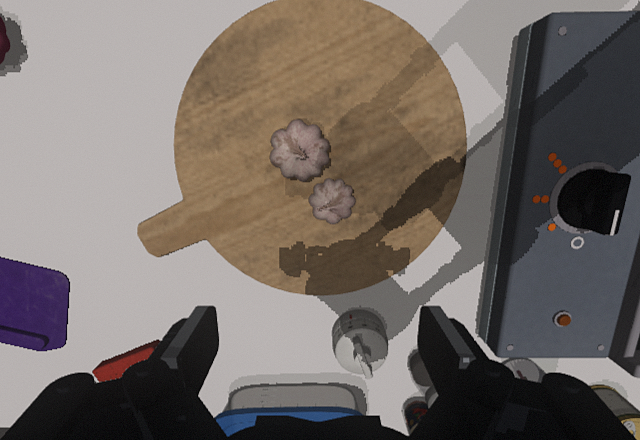

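Small bulb at (332,200), knocked to about (551,−389). Large bulb at (299,150). They nearly touch, so I'll set the jaws perpendicular to the line between them, with a spin of −150°.

>>> send_rows --grip '[1,1,1,1,1,1,1,1,1,1,1,1]' --pt "0 0 0" --pt "0 0 0" --pt "0 0 0" --pt "0 0 0" --pt "0 0 0" --pt "0 0 0" --pt "0 0 0" --pt "0 0 0" --pt "0 0 0" --pt "0 0 0" --pt "0 0 0" --pt "0 0 0" --spin '[-8,-8,-8,-8,-8,-8,-8,-8,-8,-8,-8,-8]'

```text
clock: 30.25
tcp_pos: [568.1, -391.4, 259.6]
orientation: [-2.365, -2.025, -0.013]
ft_force: [0.9, 1.0, 0.1]
opening: 85.6
```

>>> send_rows --grip '[1,1,1,1,1,1,1,1,1,1]' --pt "0 0 0" --pt "0 0 0" --pt "0 0 0" --pt "0 0 -0.01" --pt "0 0 -0.01" --pt "0 0 -0.01" --pt "0 0 -0.01" --pt "0 0 0" --pt "0 0 0" --pt "0 0 0" --spin '[-8,-8,-8,-8,-8,-8,-4,0,0,0]'

```text
clock: 31.25
tcp_pos: [569.6, -388.8, 221.0]
orientation: [-3.036, -0.734, -0.032]
ft_force: [0.1, -0.8, -0.3]
opening: 85.4
```

```bash
cat >> h.py <<'E'
def st():
    s=r.sense();R=cv2.Rodrigues(np.array(s['orientation'],float))[0]
    print(np.round(s['tcp_pos'],1),'t',s['clock'],'op',round(s['opening'],1),'F',np.round(s['ft_force'],1),'jaw yaw',round(np.degrees(np.arctan2(-R[0,1],R[1,1])),1),'z',R[:,2].round(3),'q6',round(s['q'][5],2))
def gar(cam='wrist'):
    for o in models.trace('garlic_0',cam)[:3]:
        ys,xs=np.nonzero(o['region']); c,rad=cv2.minEnclosingCircle(np.c_[xs,ys].astype(np.float32)); p=unproj(cam,*c,38); print('trace',round(o['p'],2),np.round(c),round(rad),p.round(1))
E
python3 - <<'E'
from h import *
st(); imaging.grab_frame('wrist');st();show('garlic_0','wrist');show('garlic_0','wrist','recognise');gar()
E
```

```text
[ 569.6 -388.8  221. ] t 31.25 op 85.4 F [ 0.1 -0.8 -0.3] jaw yaw -152.8 z [ 0.016  0.022 -1.   ] q6 0.31
[ 569.7 -388.9  221.3] t 31.3 op 85.1 F [-0.2  0.3 -0. ] jaw yaw -152.8 z [ 0.016  0.022 -1.   ] q6 0.31
wrist garlic_0 spot_point 0.86 [ 401. -727.   -0.] px [493. 450.]
wrist garlic_0 spot_point 0.7 [ 536. -145.   88.] px [  2. 132.]
wrist garlic_0 spot_point 0.63 [ 551. -388.   16.] px [310. 235.]
wrist garlic_0 spot_point 0.6 [ 497. -414.   14.] px [309. 289.]
wrist garlic_0 recognise 0.86 [ 507. -414.   51.] px [312. 296.]
wrist garlic_0 recognise 0.86 [ 417. -714.   33.] px [506. 460.]
wrist garlic_0 recognise 0.63 [ 557. -387.   47.] px [311. 239.]
trace 0.85 [508. 468.] 23 [ 412.9 -716.7   38. ]
trace 0.69 [315. 295.] 30 [ 504.1 -418.3   38. ]
trace 0.58 [308. 238.] 25 [ 553.7 -385.    38. ]
```

>>> send_rows --grip '[1,1,1,1,1,1,1,1,1]' --pt "-0.01 0.002 0" --pt "-0.007 0 -0.02" --pt "0 0 -0.03" --pt "0 0 -0.03" --pt "0 0 -0.03" --pt "0 0 -0.02" --pt "0 0 0" --pt "0 0 0" --pt "0 0 0" --spin '[2,0,0,0,0,0,0,0,0]'

```text
clock: 32.35
tcp_pos: [554.0, -389.3, 93.6]
orientation: [-3.031, -0.794, -0.041]
ft_force: [-0.0, 0.1, 0.2]
opening: 85.5
```

Run:
```python
from h import *
imaging.grab_frame('wrist');st();show('garlic_0','wrist');gar()
```

```text
[ 554.3 -389.6   94.2] t 32.4 op 85.0 F [-0.4  0.8  0.9] jaw yaw -150.6 z [ 0.024  0.013 -1.   ] q6 0.24
wrist garlic_0 spot_point 0.95 [ 496. -415.   12.] px [307. 346.]
wrist garlic_0 spot_point 0.64 [ 556. -387.   15.] px [314. 259.]
trace 0.95 [318. 364.] 48 [ 503.7 -418.7   38. ]
trace 0.85 [309. 274.] 41 [ 554.  -384.8   38. ]
```

>>> send_rows --grip '[1,1,1,1,0,0,0,0,0,0,0]' --grip_force 40 --pt "0 0.003 -0.02" --pt "0 0 -0.02" --pt "0 0 -0.018" --pt "0 0 0" --pt "0 0 0" --pt "0 0 0" --pt "0 0 0" --pt "0 0 0" --pt "0 0 0" --pt "0 0 0.005" --pt "0 0 0.01" --spin '[0,0,0,0,0,0,0,0,0,0,0]'

```text
clock: 33.6
tcp_pos: [558.0, -390.2, 58.4]
orientation: [3.034, 0.796, 0.052]
ft_force: [0.8, 0.8, -0.7]
opening: 44.0
```

>>> send_rows --grip '[0,0,0,0,0,0,0,0,0,0,0,0]' --pt "0 0 0.03" --pt "0 0 0.04" --pt "0.005 0.02 0.04" --pt "0.005 0.03 0.01" --pt "0.005 0.04 0" --pt "0.005 0.04 0" --pt "0.005 0.04 0" --pt "0.005 0.045 0" --pt "0.005 0.045 0" --pt "0.005 0.045 0" --pt "0 0.045 0" --pt "0 0.045 0" --spin '[0,0,0,0,0,0,0,0,-7,-7,-7,-7]'

```text
clock: 34.8
tcp_pos: [599.0, 11.5, 198.8]
orientation: [3.112, -0.007, 0.066]
ft_force: [0.4, 0.6, -0.5]
opening: 44.3
```

>>> send_rows --grip '[0,0,0,0,0,0]' --pt "0 0.035 0" --pt "0 0.025 0" --pt "0 0.015 0" --pt "0 0.005 0" --pt "0 0 0" --pt "0 0 0" --spin '[0,0,0,0,0,0]'

```text
clock: 35.4
tcp_pos: [598.4, 101.1, 204.1]
orientation: [3.113, 0.001, 0.075]
ft_force: [0.2, -0.6, 0.1]
opening: 44.2
```

Run:
```python
from h import *
st()
```

```text
[598.4 101.1 204.1] t 35.4 op 44.2 F [ 0.2 -0.6  0.1] jaw yaw 180.0 z [ 0.048 -0.028 -0.998] q6 1.56
```

>>> send_rows --grip '[0,0,0,0,0,0,0]' --pt "0 0 -0.02" --pt "0 0 -0.03" --pt "0 0 -0.03" --pt "0 0 -0.018" --pt "0 0 -0.01" --pt "0 0 0" --pt "0 0 0" --spin '[0,0,0,0,0,0,0]'

```text
clock: 36.1
tcp_pos: [601.0, 93.0, 96.2]
orientation: [3.111, -0.014, 0.085]
ft_force: [0.8, 0.3, 0.4]
opening: 44.0
```

>>> send_rows --grip '[0,0,0]' --pt "0 0 -0.004" --pt "0 0 0" --pt "0 0 0" --spin '[0,0,0]'

```text
clock: 36.4
tcp_pos: [604.5, 92.5, 97.0]
orientation: [3.11, -0.015, 0.098]
ft_force: [0.3, -0.5, 0.0]
opening: 43.9
```

Run:
```python
from h import *
st();snap('wrist','w14',(0,0,640,440));snap('scene','s14')
```

```text
[604.5  92.5  97. ] t 36.4 op 43.9 F [ 0.3 -0.5  0. ] jaw yaw 179.4 z [ 0.063 -0.03  -0.998] q6 1.56
```

View pics/w14.png

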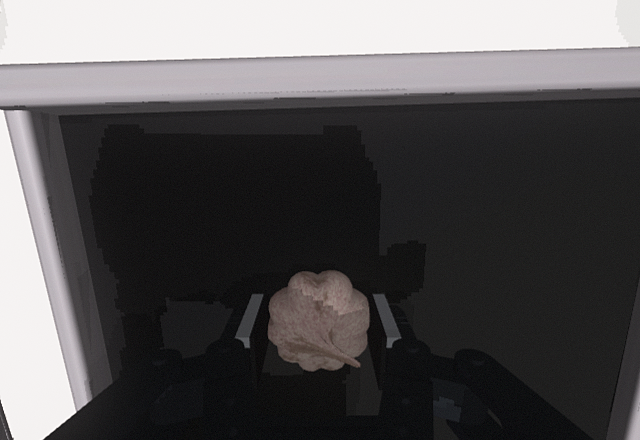

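Bulb held between the pads at (318,320), still slightly above the plate. Lower it in bigger steps.

>>> send_rows --grip '[0,0]' --pt "-0.004 0 -0.008" --pt "0 0 0" --spin '[0,0]'

```text
clock: 36.7
tcp_pos: [606.2, 92.5, 95.3]
orientation: [3.109, -0.015, 0.121]
ft_force: [-0.2, 0.5, -0.4]
opening: 44.1
```

Run:
```python
from h import *
st(); s=r.sense(); print(np.round(s['q'],3),np.round(s['joint_velocities'],3),np.round(s['joint_efforts'],1),s['ft_torque'])
```

```text
[606.2  92.5  95.3] t 36.7 op 44.1 F [-0.2  0.5 -0.4] jaw yaw 179.4 z [ 0.077 -0.031 -0.997] q6 1.56
[-0.032  0.361  1.67  -0.033  1.033  1.564] [ 0.001 -0.016 -0.034 -0.001 -0.007 -0.001] [ -0.1 -45.3 -30.8  -0.1  -0.5   0. ] [0.05168524 0.0631672  0.02215692]
```

>>> send_rows --grip '[0]' --pt "0 0 -0.008" --spin '[0]'

```text
clock: 36.8
tcp_pos: [609.1, 92.3, 91.7]
orientation: [3.108, -0.015, 0.131]
ft_force: [-18.8, -1.2, 48.9]
opening: 44.3
```

Run:
```python
from h import *
st(); s=r.sense(); print(np.round(s['q'],3),np.round(s['joint_velocities'],3),np.round(s['joint_efforts'],1),s['ft_torque'])
```

```text
[609.1  92.3  91.7] t 36.8 op 44.3 F [-18.8  -1.2  48.9] jaw yaw 179.4 z [ 0.084 -0.031 -0.996] q6 1.57
[-0.032  0.368  1.668 -0.034  1.02   1.565] [ 0.003  0.051 -0.016  0.052 -0.106 -0.   ] [ -0.4 -23.5 -18.2   0.3  -3.4  -0.2] [ 0.2369387   2.42128647 -0.16040881]
```

Firm contact with the plate, so I'll release now.

>>> send_rows --grip '[0,0.5,0.8,1,1,1]' --pt "0 0 0.004" --pt "0 0 0" --pt "0 0 0" --pt "0 0 0" --pt "0 0 0" --pt "0 0 0" --spin '[0,0,0,0,0,0]'

```text
clock: 37.4
tcp_pos: [607.2, 92.5, 92.8]
orientation: [3.108, -0.014, 0.125]
ft_force: [0.1, 0.0, 0.1]
opening: 85.5
```

Run:
```python
from h import *
st()
```

```text
[607.2  92.5  92.8] t 37.4 op 85.5 F [0.1 0.  0.1] jaw yaw 179.4 z [ 0.08  -0.031 -0.996] q6 1.56
```

>>> send_rows --grip '[1,1,1,1,1,1,1,1,1,1,1,1]' --pt "0 0 0.02" --pt "0 0 0.03" --pt "0 0 0.04" --pt "0 -0.02 0.02" --pt "0 -0.035 0" --pt "0 -0.045 0" --pt "0 -0.045 0" --pt "-0.005 -0.045 0" --pt "-0.005 -0.045 0" --pt "-0.005 -0.045 0" --pt "-0.01 -0.045 0" --pt "-0.01 -0.045 0" --spin '[0,0,0,0,0,0,0,0,0,0,0,0]'

```text
clock: 38.6
tcp_pos: [567.0, -284.6, 203.5]
orientation: [3.11, 0.003, 0.118]
ft_force: [0.2, 0.4, 0.4]
opening: 85.2
```

>>> send_rows --grip '[1,1,1,1,1,1,1]' --pt "-0.015 -0.045 0" --pt "-0.015 -0.03 0" --pt "-0.01 -0.02 0" --pt "-0.01 -0.01 0" --pt "0 0 0" --pt "0 0 0" --pt "0 0 0" --spin '[0,0,0,0,0,0,0]'

```text
clock: 39.3
tcp_pos: [511.9, -397.7, 201.2]
orientation: [3.111, -0.008, 0.115]
ft_force: [0.5, -0.3, -1.2]
opening: 85.4
```

Run:
```python
from h import *
imaging.grab_frame('wrist');st();show('garlic_0','wrist');gar()
imaging.grab_frame('top');show('garlic_0','top')
```

```text
[ 512.  -397.4  201.2] t 39.35 op 85.1 F [0.1 0.  0.4] jaw yaw 179.7 z [ 0.074 -0.028 -0.997] q6 0.7
wrist garlic_0 spot_point 0.94 [ 501. -416.   12.] px [331. 244.]
wrist garlic_0 spot_point 0.6 [ 400. -726.   -2.] px [612. 327.]
trace 0.82 [336. 248.] 34 [ 504.  -418.5   38. ]
trace 0.81 [631. 340.] 29 [ 407.4 -708.9   38. ]
top garlic_0 spot_point 0.75 [ 397. -730.    2.] px [507. 282.]
top garlic_0 spot_point 0.51 [ 503. -423.   11.] px [422. 255.]
top garlic_0 spot_point 0.41 [607.  93.  66.] px [279. 227.]
```

>>> send_rows --grip '[1,1,1,1,1,1,1,1]' --pt "-0.005 -0.01 0" --pt "-0.005 -0.01 -0.02" --pt "0 0 -0.03" --pt "0 0 -0.03" --pt "0 0 -0.02" --pt "0 0 0" --pt "0 0 0" --pt "0 0 0" --spin '[0,0,0,0,0,0,0,0]'

```text
clock: 40.35
tcp_pos: [501.4, -423.5, 102.2]
orientation: [3.103, -0.006, 0.121]
ft_force: [0.1, 0.7, 0.4]
opening: 85.7
```

Run:
```python
from h import *
imaging.grab_frame('wrist');st();show('garlic_0','wrist');gar()
```

```text
[ 501.7 -423.9  102.8] t 40.4 op 85.1 F [ 0.2 -1.   0.7] jaw yaw 179.7 z [ 0.079 -0.037 -0.996] q6 0.65
wrist garlic_0 spot_point 0.79 [ 498. -417.   13.] px [303. 270.]
trace 0.77 [306. 274.] 50 [ 503.7 -419.    38. ]
```

>>> send_rows --grip '[1,1,1,1,1,1]' --pt "0 0.006 0" --pt "0 0 -0.02" --pt "0 0 -0.025" --pt "0 0 -0.018" --pt "0 0 0" --pt "0 0 0" --spin '[0,0,0,0,0,0]'

```text
clock: 41.1
tcp_pos: [504.8, -418.2, 44.5]
orientation: [3.094, -0.003, 0.133]
ft_force: [-0.5, -0.4, 0.5]
opening: 85.6
```

>>> send_rows --grip '[0,0,0,0,0,0]' --pt "0 0 0" --pt "0 0 0" --pt "0 0 0" --pt "0 0 0" --pt "0 0 0" --pt "0 0 0" --spin '[0,0,0,0,0,0]'

```text
clock: 41.7
tcp_pos: [506.9, -420.3, 49.9]
orientation: [3.088, -0.003, 0.14]
ft_force: [0.0, -0.1, -0.7]
opening: 54.0
```

Gripped too high on the shoulder. Reopen, lower, grip again.

>>> send_rows --grip '[1,1,1,1,1,1,0,0,0,0,0,0]' --pt "0 0 0" --pt "0 0 0" --pt "0 0 0" --pt "-0.003 0.001 -0.01" --pt "0 0 -0.01" --pt "0 0 -0.003" --pt "0 0 -0.001" --pt "0 0 -0.001" --pt "0 0 -0.001" --pt "0 0 0" --pt "0 0 0" --pt "0 0 0" --spin '[0,0,0,0,0,0,0,0,0,0,0,0]'

```text
clock: 42.9
tcp_pos: [504.6, -414.3, 25.5]
orientation: [3.1, -0.002, 0.138]
ft_force: [-0.0, 0.4, -1.0]
opening: 55.5
```

Run:
```python
from h import *
st();imaging.grab_frame('wrist');show('garlic_0','wrist')
```

```text
[ 504.6 -414.3   25.5] t 42.9 op 55.5 F [-0.   0.4 -1. ] jaw yaw 179.8 z [ 0.089 -0.038 -0.995] q6 0.65
wrist garlic_0 spot_point 0.68 [ 505. -410.   13.] px [309. 313.]
```

>>> send_rows --grip '[0,0,0,0,0,0,0,0,0,0,0,0]' --pt "0 0 0.02" --pt "0 0 0.04" --pt "0 0 0.04" --pt "0.005 0.01 0.04" --pt "0.01 0.03 0.01" --pt "0.01 0.04 0" --pt "0.01 0.045 0" --pt "0.01 0.045 0" --pt "0.01 0.045 0" --pt "0.01 0.045 0" --pt "0.005 0.04 0" --pt "0 0.035 0" --spin '[0,0,0,0,0,0,0,0,0,0,0,0]'

```text
clock: 44.2
tcp_pos: [572.1, -71.4, 178.1]
orientation: [3.102, -0.021, 0.138]
ft_force: [-0.1, 0.2, 0.0]
opening: 55.6
```

>>> send_rows --grip '[0,0,0,0,0]' --pt "0 0.03 0" --pt "0 0.02 0" --pt "0 0.01 0" --pt "0 0 0" --pt "0 0 0" --spin '[0,0,0,0,0]'

```text
clock: 44.7
tcp_pos: [571.0, -4.9, 176.5]
orientation: [3.103, -0.012, 0.135]
ft_force: [0.0, -0.1, -0.7]
opening: 55.3
```

Run:
```python
from h import *
st()
```

```text
[571.   -4.9 176.5] t 44.7 op 55.3 F [ 0.  -0.1 -0.7] jaw yaw 179.5 z [ 0.087 -0.036 -0.996] q6 1.37
```

>>> send_rows --grip '[0,0,0,0,0,0]' --pt "0.01 0.005 -0.02" --pt "0.005 0 -0.03" --pt "0 0 -0.025" --pt "0 0 -0.01" --pt "0 0 0" --pt "0 0 0" --spin '[0,0,0,0,0,0]'

```text
clock: 45.3
tcp_pos: [588.7, -7.5, 91.3]
orientation: [3.099, -0.025, 0.143]
ft_force: [0.3, -0.5, -0.2]
opening: 56.1
```

>>> send_rows --grip '[0,0]' --pt "0 0 -0.008" --pt "0 0 0" --spin '[0,0]'

```text
clock: 45.5
tcp_pos: [590.2, -8.4, 85.2]
orientation: [3.098, -0.026, 0.148]
ft_force: [-0.2, 1.5, -0.4]
opening: 55.8
```

>>> send_rows --grip '[0,0]' --pt "0 0 -0.004" --pt "0 0 0" --spin '[0,0]'

```text
clock: 45.7
tcp_pos: [591.1, -8.6, 82.3]
orientation: [3.097, -0.026, 0.152]
ft_force: [0.3, 0.7, -0.4]
opening: 56.0
```

>>> send_rows --grip '[0,0]' --pt "0 0 -0.003" --pt "0 0 0" --spin '[0,0]'

```text
clock: 45.9
tcp_pos: [591.5, -8.5, 79.6]
orientation: [3.097, -0.026, 0.154]
ft_force: [-0.2, -0.2, -1.1]
opening: 55.9
```

>>> send_rows --grip '[0.75,0.8,0.9,1,1,1,1,1,1,1,1,1]' --pt "0 0 0" --pt "0 0 0" --pt "0 0 0" --pt "0 0 0" --pt "0 0 0" --pt "0 0 0.015" --pt "0 0 0.03" --pt "0 0 0.04" --pt "0 0 0.04" --pt "0 0 0.03" --pt "0 0 0" --pt "0 0 0" --spin '[0,0,0,0,0,0,0,0,0,0,0,0]'

```text
clock: 47.1
tcp_pos: [590.3, -8.0, 247.4]
orientation: [3.096, -0.025, 0.16]
ft_force: [0.1, -0.3, -1.1]
opening: 85.3
```

Run:
```python
from h import *
st();snap('wrist','w15',(0,0,640,440));show('garlic_0','wrist')
imaging.grab_frame('top');show('garlic_0','top');show('griddle_block','top');show('crust_0','top');show('heat_knob_grip','top')
imaging.grab_frame('scene');show('garlic_0','scene');show('crust_0','scene')
```

```text
[590.3  -8.  247.4] t 47.1 op 85.3 F [ 0.1 -0.3 -1.1] jaw yaw 178.9 z [ 0.103 -0.042 -0.994] q6 1.38
wrist garlic_0 spot_point 0.98 [589.  -6.  64.] px [308. 242.]
wrist garlic_0 spot_point 0.93 [610.  92.  64.] px [201. 221.]
wrist garlic_0 spot_point 0.55 [ 760. -267.    0.] px [552.  63.]
wrist garlic_0 spot_point 0.25 [555.  62.   1.] px [247. 261.]
top garlic_0 spot_point 0.71 [ 397. -730.    1.] px [507. 282.]
top garlic_0 spot_point 0.18 [366. 525.  -2.] px [164. 297.]
top griddle_block spot_point 0.5 [583.  62.  64.] px [288. 234.]
top heat_knob_grip spot_point 0.77 [ 536. -147.   87.] px [347. 245.]
scene garlic_0 spot_point 0.71 [ 398. -727.   -1.] px [485. 330.]
scene garlic_0 spot_point 0.59 [590.  -7.  69.] px [301. 236.]
scene garlic_0 spot_point 0.52 [606.  89.  66.] px [280. 230.]
scene crust_0 spot_point 0.69 [ 762. -261.   -3.] px [384. 251.]
scene crust_0 spot_point 0.48 [430.  17.  40.] px [271. 259.]
scene crust_0 spot_point 0.47 [436. 147.  52.] px [241. 247.]
```

View pics/w15.png

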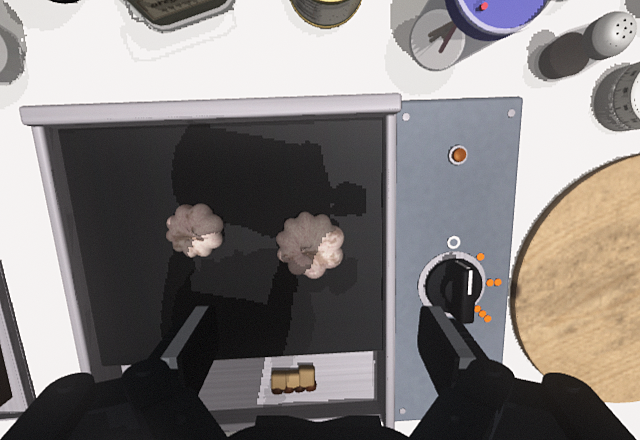

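Both bulbs are on the plate at (195,231) and (310,244), and the knob pointer is still toward the ring. Before touching the knob I'll check the block with the scene camera, while moving toward the knob.

>>> send_rows --grip '[1,0.6,0.6,0.6,0.6,0.6,0.6,0.6,0.6]' --pt "-0.01 -0.03 0" --pt "-0.01 -0.03 0" --pt "-0.01 -0.03 0" --pt "-0.01 -0.02 -0.02" --pt "-0.008 -0.015 -0.03" --pt "0 0 -0.03" --pt "0 0 -0.01" --pt "0 0 0" --pt "0 0 0" --spin '[0,0,0,0,0,0,0,0,0]'

```text
clock: 48.5
tcp_pos: [540.5, -137.3, 154.1]
orientation: [3.095, -0.022, 0.16]
ft_force: [-0.3, 0.5, 0.7]
opening: 51.0
```

Run:
```python
from h import *
st();imaging.grab_frame('wrist');show('heat_knob_grip','wrist');st()
im=snap('top','t16',(150,200,460,310),2.5)
for l in ['griddle_block','garlic_0','crust_0']: show(l,'top')
```

```text
[ 540.5 -137.3  154.1] t 48.5 op 51.0 F [-0.3  0.5  0.7] jaw yaw 179.0 z [ 0.103 -0.043 -0.994] q6 1.11
wrist heat_knob_grip spot_point 0.94 [ 539. -145.   89.] px [325. 282.]
[ 541.  -137.5  154.8] t 48.6 op 51.2 F [ 0.7  0.  -0. ] jaw yaw 179.1 z [ 0.104 -0.043 -0.994] q6 1.11
top garlic_0 spot_point 0.77 [ 395. -730.   -2.] px [507. 283.]
top garlic_0 spot_point 0.56 [591. -10.  65.] px [308. 231.]
top garlic_0 spot_point 0.54 [604.  92.  64.] px [280. 228.]
top garlic_0 spot_point 0.19 [438. 148.  44.] px [265. 275.]
top crust_0 spot_point 0.55 [470. 378.   3.] px [204. 268.]
top crust_0 spot_point 0.52 [435. 150.  43.] px [264. 276.]
top crust_0 spot_point 0.42 [428.  16.  44.] px [302. 277.]
```

View pics/t16.png

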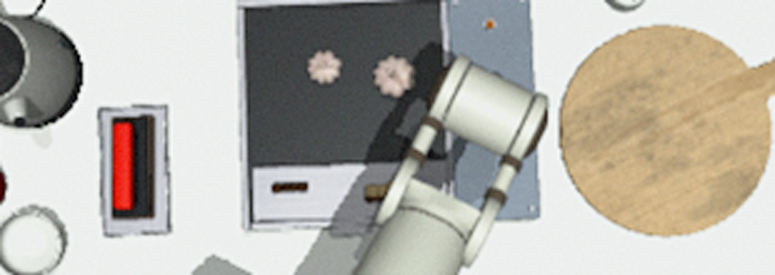

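Block upright in its tray at (133,167), both bulbs on the plate, both crusts in the trough. Now grip the knob.

>>> send_rows --grip '[0.6,0.6,0.6,0.6,0.6,0.6]' --pt "-0.003 -0.008 0" --pt "0 0 0" --pt "0 0 -0.02" --pt "0 0 -0.02" --pt "0 0 -0.008" --pt "0 0 0" --spin '[0,0,0,0,0,0]'

```text
clock: 49.4
tcp_pos: [539.0, -147.7, 108.0]
orientation: [3.092, -0.023, 0.169]
ft_force: [-0.5, 0.0, -0.8]
opening: 51.2
```

>>> send_rows --grip '[0.6,0.6,0,0,0,0,0]' --pt "-0.001 0.002 -0.01" --pt "0 0 -0.006" --pt "0 0 0" --pt "0 0 0" --pt "0 0 0" --pt "0 0 0" --pt "0 0 0" --spin '[0,0,0,0,0,0,0]'

```text
clock: 50.1
tcp_pos: [538.9, -147.2, 93.1]
orientation: [3.089, -0.024, 0.173]
ft_force: [1.2, -2.5, -2.3]
opening: 12.8
```

Run:
```python
from h import *
st()
```

```text
[ 538.9 -147.2   93.1] t 50.1 op 12.8 F [ 1.2 -2.5 -2.3] jaw yaw 179.0 z [ 0.111 -0.049 -0.993] q6 1.09
```

>>> send_rows --grip '[0,0,0,0,0,0,0,0]' --pt "0 0 0" --pt "0 0 0" --pt "0 0 0" --pt "0 0 0" --pt "0 0 0" --pt "0 0 0" --pt "0 0 0" --pt "0 0 0" --spin '[-7,-7,-7,-7,-7,-6,0,0]'

```text
clock: 50.9
tcp_pos: [539.6, -146.4, 93.1]
orientation: [2.838, -1.132, 0.138]
ft_force: [-0.6, -0.8, -1.1]
opening: 12.8
```

Run:
```python
from h import *
st(); print(r.sense()['ft_torque'])
```

```text
[ 539.6 -146.4   93.1] t 50.9 op 12.8 F [-0.6 -0.8 -1.1] jaw yaw 136.3 z [ 0.053 -0.11  -0.992] q6 1.94
[ 0.14369478 -0.1718705  -0.09936671]
```

>>> send_rows --grip '[0,0.6,0.6,0.6,0.6,0.6,0.6,0.6,0.6,0.6,0.6,0.6]' --pt "0 0 0" --pt "0 0 0" --pt "0 0 0" --pt "0 0 0" --pt "0 0 0" --pt "0 0 0.02" --pt "0 0 0.03" --pt "0 0 0.04" --pt "0 0 0.04" --pt "0 0 0.03" --pt "0 0 0" --pt "0 0 0" --spin '[-1.5,0,0,0,0,0,0,0,0,0,0,0]'

```text
clock: 52.1
tcp_pos: [538.2, -145.0, 259.9]
orientation: [2.825, -1.163, 0.137]
ft_force: [0.5, 0.8, -0.5]
opening: 51.4
```

Run:
```python
from h import *
st();im=snap('wrist','w17')
show('heat_knob_grip','wrist')
# white pointer on the dark bar: rectify a patch at bar top plane z=97
S=4;M=np.array([unproj('wrist',u,v,97)[:2] for u,v in [(0,0),(640,0),(640,480),(0,480)]],np.float32)
dst=np.float32([[(-(p[1]+146))*S+200,(-(p[0]-538))*S+200] for p in M])
P=cv2.warpPerspective(im,cv2.getPerspectiveTransform(np.float32([[0,0],[640,0],[640,480],[0,480]]),dst),(400,400))
cv2.imwrite('pics/knob.png',P)
g=P.min(2); m=np.zeros_like(g); cv2.circle(m,(200,200),110,255,-1)
w=((g>150)&(m>0)).astype(np.uint8)
n,L,stt,c=cv2.connectedComponentsWithStats(w)
for i in range(1,n):
  if stt[i,4]>40:
    ys,xs=np.nonzero(L==i); print(stt[i],c[i].round(),[np.round(x,1) for x in cv2.minAreaRect(np.c_[xs,ys].astype(np.float32))])
```

```text
[ 538.2 -145.   259.9] t 52.1 op 51.4 F [ 0.5  0.8 -0.5] jaw yaw 135.1 z [ 0.051 -0.111 -0.993] q6 1.93
wrist heat_knob_grip spot_point 0.69 [ 536. -147.   88.] px [313. 244.]
[218 115  61  63 571] [254. 140.] [array([245.8, 146.3]), array([12.7, 78.5]), np.float64(45.0)]
[ 103  124   30  106 1652] [116. 177.] [array([116.5, 176.8]), array([105.1,  26.3]), np.float64(86.9)]
[ 168  224  140   65 2411] [238. 271.] [array([242. , 265.7]), array([ 44.7, 147.9]), np.float64(74.1)]
```

Run:
```python
from h import *
for cam in ['top','scene']:
    imaging.grab_frame(cam)
    for l in ['garlic_0','crust_0','griddle_block']: show(l,cam,n=3)
im=imaging.grab_frame('top')[:,:,::-1]; h=cv2.cvtColor(im.copy(),cv2.COLOR_BGR2HSV)[235:300,185:220]
m=((h[...,1]>150)&((h[...,0]<8)|(h[...,0]>172))); ys,xs=np.nonzero(m); print('red bar',unproj('top',xs.mean()+185,ys.mean()+235,81),len(xs))
st(); r.finish_job()
```

```text
top garlic_0 spot_point 0.73 [591. -10.  64.] px [308. 231.]
top garlic_0 spot_point 0.54 [558.  63.  -2.] px [289. 242.]
top garlic_0 spot_point 0.45 [605.  94.  65.] px [279. 228.]
top crust_0 spot_point 0.43 [437. 148.  46.] px [265. 275.]
top griddle_block spot_point 0.96 [466. 379.   5.] px [203. 269.]
top griddle_block spot_point 0.39 [433.  61.  34.] px [289. 276.]
scene garlic_0 spot_point 0.74 [589. -10.  70.] px [301. 236.]
scene garlic_0 spot_point 0.69 [607.  86.  68.] px [281. 230.]
scene garlic_0 spot_point 0.56 [ 395. -723.   -0.] px [484. 330.]
scene crust_0 spot_point 0.67 [ 719. -348.   -3.] px [402. 261.]
scene crust_0 spot_point 0.47 [437. 145.  51.] px [242. 247.]
scene crust_0 spot_point 0.37 [431.  15.  38.] px [272. 259.]
red bar [473.11556153 375.44846068  81.        ] 312
[ 538.  -145.   259.1] t 52.65 op 51.2 F [-0.  -0.5 -0.7] jaw yaw 135.1 z [ 0.049 -0.11  -0.993] q6 1.93
the job is handed in; nothing more can be done
```

The whole job is done and handed in at 52.7 s of the allowed 208 s; no verdict is reported. I switched the griddle off from the two-dot mark, pushed both crusts into the trough with the block and stood the block back in its tray. Then I set both garlic bulbs on the plate and turned the knob to one dot.

**Last checks:**
- **Knob:** the pointer measured 45° from off, which is the one-dot mark.
- **Garlic:** the bulbs stand at about (590, −9) and (606, 91) mm, well inside the plate edges. A knock had moved the small one on the board earlier, so I measured it again before gripping it.
- **Crusts:** one lies flat at about (431, 15). The other stands on edge at about (437, 147), roughly 15 to 20 mm above the trough floor and inside the limit. The last top view found only the crust on edge; the scene view found both.
- **Block:** upright, about 3 mm from the tray centre.
- **Arm:** about 160 mm clear of everything when I handed in.

**What went wrong on the way:**
- My first grip on the block tilted it, so I released it and gripped again.
- My first grip on the large bulb was too high, so I redid it.
- I pressed the small bulb onto the plate with about 49 N at the wrist, then let go at once.
- The tool had drifted about 6° off vertical by the end.
- My knob reading came from the image numbers alone, because I had used all 16 picture views.

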